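# Load the tilted drilling table with a hex blank, blue flat out

## Task

Load the hex blank that lies on the black mat into the tilted drilling table: first roll it over on the mat until its blue flat is on top, then lay it on the sloping bed with the blue flat still facing out, flush on the bed, against the stop bar and centred under the clamp. Swing the red clamp handle fully home so that the pads hold the blank, and let go. Leave the spare blanks in the tray and the dye bottle alone.

Things in the scene. Friction and masses are not known exactly. Their poses are not given: they have to be found in the camera images.
- centre1 (a point): Centre of hex blank 1, one of four alike: aluminium hexagonal bar, 40 mm across flats (46 across corners), 50 mm long, 190 g, lying on a flat (centre 20 mm up). One flat is dyed blue with a white dot; a blue stroke on each end points to it. x axis: along the bar; z: out through the blue flat. One blank lies alone on the black mat, three in the blue tray; which is where changes.
- mark1 (a point): Centre of the blue flat of blank 1, on its surface (20 mm from the centre along z).
- centre2 (a point): Centre of hex blank 2, one of four alike: aluminium hexagonal bar, 40 mm across flats (46 across corners), 50 mm long, 190 g, lying on a flat (centre 20 mm up). One flat is dyed blue with a white dot; a blue stroke on each end points to it. x axis: along the bar; z: out through the blue flat. One blank lies alone on the black mat, three in the blue tray; which is where changes.
- mark2 (a point): Centre of the blue flat of blank 2, on its surface (20 mm from the centre along z).
- centre3 (a point): Centre of hex blank 3, one of four alike: aluminium hexagonal bar, 40 mm across flats (46 across corners), 50 mm long, 190 g, lying on a flat (centre 20 mm up). One flat is dyed blue with a white dot; a blue stroke on each end points to it. x axis: along the bar; z: out through the blue flat. One blank lies alone on the black mat, three in the blue tray; which is where changes.
- mark3 (a point): Centre of the blue flat of blank 3, on its surface (20 mm from the centre along z).
- centre4 (a point): Centre of hex blank 4, one of four alike: aluminium hexagonal bar, 40 mm across flats (46 across corners), 50 mm long, 190 g, lying on a flat (centre 20 mm up). One flat is dyed blue with a white dot; a blue stroke on each end points to it. x axis: along the bar; z: out through the blue flat. One blank lies alone on the black mat, three in the blue tray; which is where changes.
- mark4 (a point): Centre of the blue flat of blank 4, on its surface (20 mm from the centre along z).
- mat: Thin black rubber mat on the bench, 200 x 200 x 3 mm, fixed; origin at the centre of its underside. One blank lies on it, bar axis within about 25 degrees of world x.
- tray: Shallow blue sheet-metal tray, 100 (x) x 270 (y) mm outside, floor 3 mm, rim 18 mm high, fixed; origin at the centre of its underside. Holds the three spare blanks.
- nest (a point): Point on the surface of the tilted bed right under the middle of a loaded blank. x: level, along the stop bar; y: up the slope; z: square out of the bed. A loaded blank lies along x, its centre 20 mm out along z, its lower corner on the dark stop bar: bar face at y = -23.1 mm, bar 100 mm long, 22 high, 12 thick. Nothing stands at the nest's ends.
- bed (a joint): Tilt of the steel bed of the green drilling table from level, rad (0.44 to 0.65), locked: it does not move. The bed is 126 mm (along x) by 170 mm, reaching from 58 mm down-slope to 112 mm up-slope of the nest point; its slope rises towards world +y (within 20 degrees).
- clamp_handle (a joint): Toggle clamp handle, rad: 0 fully open, as it starts (pointing up-slope, 4 degrees under parallel to the bed), 1.15 dead centre, 1.18 fully home on its stop (64 degrees out from the bed, about upright). Closing turns it about the nest's +x axis. Friction about 0.12 N m, slightly more near dead centre with a blank under the pads; stays where it is left.
- clamp_pivot (a point): Pivot axis of the clamp handle, parallel to the nest's x axis; 84.6 mm up the slope from the nest point and 51 mm out from the bed.
- clamp_grip (a point): Middle of the red handle grip, 90 mm from the pivot. The grip is 16 mm wide (along the nest's x), 14 mm thick, and spans 50 to 116 mm from the pivot; clear on both sides. z axis: along the handle, away from the pivot.
- clamp_arm: Forked clamp arm, 76 mm long, moved by the handle; origin at its pivot, 68 mm up-slope of the nest point and 52 mm out from the bed. Open, it stands up about square to the bed; closed, its two rubber pads (12 mm across, 31 mm apart along x) press springily on the blank's upper flat.
- dye: Small blue bottle of layout dye standing on the bench, 38 mm diameter, 75 mm tall, loose; origin at the centre of its underside.
Not all that is in view belongs to the job. What is shaped like the part that bears centre4 but pink or purple is not meant. Leave any green look-alike of the part that bears centre1 alone.

How it is judged:
By the outcome, as a careful person would: the job done as asked, in the order asked, and still so for the second after the job is handed in, with the robot touching nothing.
It also fails if it takes over 72 s, if anything falls off the work surface, if the arm or the gripper's body presses on something with over 40 N, if the wrist force passes 120 N, or if a joint passes its speed limit or range.

## Robot

A 7-joint arm with a two-finger parallel gripper is mounted at the origin on the work surface. World frame = base frame: x ahead of the robot, y to its left, z up, the work surface at z = 0. Lengths are in mm, angles in rad, forces in N, time in s.
With the tool pointing down it reaches from about 425 to 1025 mm from the base axis. Payload 9.4 kg.
Tool frame: the origin (TCP) lies between the finger pads; the fingertips stand 17 mm ahead of it and the grasp point (between the pads) lies 2 mm behind it; y points along the fingers, x is the direction in which the jaws open and shut, and the axes are right-handed (so a half turn about y gives the same grasp; the last joint's range is limited). The gripper opens to 85 mm and grips with 20 to 120 N. Pads are 22 mm wide; open, the fingers measure 114 mm over their backs; the gripper's body (76 mm by 85 mm) begins 54 mm behind the grasp point. The pads swing forward as they close: fully open they stand 13 mm farther back than shut.
Start: joints at [1.034, 0.599, -0.003, 1.599, 0.002, 0.943, -0.08], TCP at [321.724, -649.706, 248.275] pointing down, gripper open.
Joint ranges: [-2.57, 2.57], [-0.35, 1.97], [-1.29, 1.29], [0.11, 2.56], [-1.05, 4.19], [0.11, 1.86], [-2.63, 2.63]. Speed limits (rad/s): [2.22, 2.22, 3.01, 3.01, 3.14, 3.14, 3.14].

## Interface

Orientations are given as a unit quaternion [w, x, y, z].
In Python, from workcell import observe, get_image, camera_params, close_job gives the robot as it stands.
- The arm moves only by the shell command python3 -m inch 'ROWS'. ROWS is JSON, a list of rows, each an object with "fingers": the closure, from 0 (fully open) to 1 (shut); "delta_pos": the shift along the tool's x, y, z in units of 50 mm (1.0 is 50 mm), a list of three; "angular": the turn, a rotation vector about the tool's x, y, z in units of 5 degrees (1.0 is 5 degrees), a list of three. In form: [{"fingers": fingers, "delta_pos": [tx, ty, tz], "angular": [ax, ay, az]}, ...]. A call has 1 to 5 rows; each row shifts and turns the commanded pose from where the row before left it, along the tool's axes as they then stand; what a row does not reach is not made up. A row lasts 1/8 s, in which the tool goes at most 62.5 mm and 10.7 degrees, less where a joint would pass 70% of its speed; a pose out of reach is approached as far as the arm can. A call is refused whole if a number of a shift passes 1 or a number of a turn 1, either way. A call with a gripper value outside its range is refused whole. The fingers move at their own pace and stop on an object; the grip force is fixed at half the most. Time passes only in rows, so rows that do not move let the fingers close. It gives the time, the measured TCP pose, the force and the opening at its end, in the units of the state.
- observe(): the state, without advancing time (a new reading comes with each control period).
- get_image(name): name is "scene" or "side" or "wrist"; returns the picture (420x560x3 uint8, red, green, blue); there is no depth.
- camera_params(name): a dict with "intrinsics" (3x3 intrinsics, pixels), "R" (3x3) and "t" (3): a world point X has camera coordinates R X + t. Camera axes: x right, y down, z forward; pixel columns grow to the right and rows downward; lengths in mm; the calibration is good to about 2 mm. A picture is of the moment at which its call begins: read the wrist's pose just before it. camera_params takes no time and is no camera call; for the wrist camera it gives the pose at the moment of the call.
- close_job(): hands the job in, once; it reports no verdict.
The state is a dict: "time_s": time; "joint_pos": joint angles; "joint_velocities": joint speeds; "joint_torque": joint torques, N m; "position": TCP position; "ee_rot": TCP orientation; "ft_force": force on the tool from outside, world axes, zero at the start; "wrist_torque": the same for the moment, N m; "width": opening from 0.0 (shut) to 1.0 (fully open).
Only numpy, scipy, OpenCV 4.12 (cv2) and the standard library are available. Lean on these libraries where they do the work, as an engineer would, in place of code of your own. Each camera call takes 0.05 s, during which the arm holds its last target.

## Working session

There is one attempt and no reset: what is moved stays moved. The work goes in short steps, Python scripts to look and compute and a shell command to move; the robot and the scene stay as the last step left them, time stands still between calls to the robot, and variables do not carry over. Pictures are saved under pics/ and viewed, and the job is handed in when it is done.

```bash
ls; mkdir -p pics
python3 - <<'E'
from workcell import *
import cv2
s=observe();print(s)
for n in("scene","side","wrist"):
    p=camera_params(n);print(n,p)
    cv2.imwrite(f"pics/{n}0.png",cv2.cvtColor(get_image(n),cv2.COLOR_RGB2BGR))
E
```

```text
pics
{'time_s': 0.0, 'joint_pos': array([ 1.03428573,  0.60014617, -0.00254174,  1.6001473 ,  0.00178685,
        0.94287342, -0.07980758]), 'joint_velocities': array([-0.00030044, -0.00060684, -0.00149599,  0.00012055, -0.00040462,
        0.00019757,  0.00019457]), 'joint_torque': array([-5.28750957e-05, -7.76457238e+01,  1.56455576e+00, -2.58015132e+01,
        1.23272938e-02,  8.69947777e-03,  2.75300295e-05]), 'position': array([ 321.52950736, -649.30255904,  247.39551597]), 'ee_rot': array([ 0.60104601, -0.60054257,  0.37338413, -0.37239309]), 'ft_force': array([-0.29400049,  0.54338692,  0.73372563]), 'wrist_torque': array([ 0.00652402, -0.00919421, -0.04601295]), 'width': 1.0013005754196045}
scene {'intrinsics': array([[432.33822298,   0.        , 275.9085938 ],
       [  0.        , 432.33822298, 207.30782618],
       [  0.        ,   0.        ,   1.        ]]), 'R': array([[ 0.51485032,  0.85727863, -0.00157988],
       [ 0.51623778, -0.31150385, -0.79778688],
       [-0.68441778,  0.40992524, -0.60293747]]), 't': array([-234.70496513, -245.64981719, 1587.33993384])}
side {'intrinsics': array([[436.74940936,   0.        , 278.6611246 ],
       [  0.        , 436.74940936, 208.19043818],
       [  0.        ,   0.        ,   1.        ]]), 'R': array([[ 0.99230511, -0.12315703, -0.01276409],
       [-0.10207943, -0.75539428, -0.64727063],
       [ 0.07007401,  0.6435929 , -0.7621534 ]]), 't': array([-586.71528291,   72.02269246, 1142.34497686])}
wrist {'intrinsics': array([[352.10997206,   0.        , 277.33789214],
       [  0.        , 352.10997206, 212.85596497],
       [  0.        ,   0.        ,   1.        ]]), 'R': array([[ 0.44403152, -0.89600979, -0.00156997],
       [-0.85704686, -0.42523262,  0.29094311],
       [-0.26135548, -0.12784237, -0.95673907]]), 't': array([-723.37616923,  -38.1873476 ,  378.58688913])}
```

View pics/scene0.png

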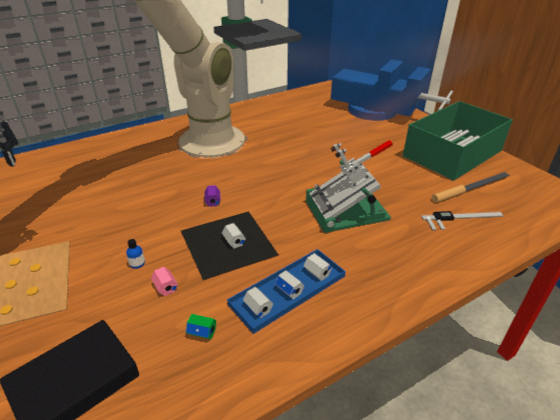

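View pics/side0.png

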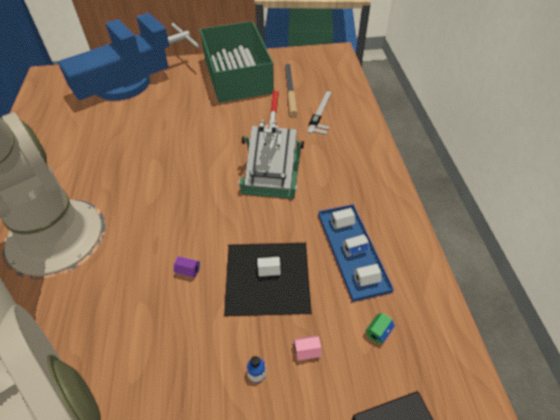

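View pics/wrist0.png

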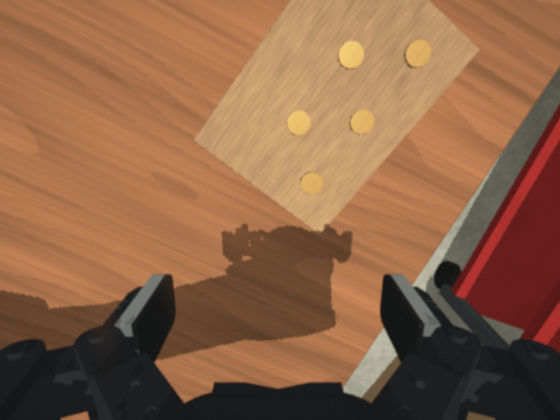

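```bash
cat > h.py <<'E'
import numpy as np, cv2
from workcell import *
from scipy.spatial.transform import Rotation as Rn
def ray(n,uv,P=None):
    P=P or camera_params(n); R,t=np.array(P["R"]),np.array(P["t"]);K=np.array(P["intrinsics"])
    d=R.T@np.linalg.solve(K,[uv[0],uv[1],1.]); return -R.T@t,d/np.linalg.norm(d)
def onz(n,uv,z,P=None):
    c,d=ray(n,uv,P); return c+d*(z-c[2])/d[2]
def tri(a):
    A=np.zeros((3,3));b=np.zeros(3);rs=[ray(*x) for x in a]
    for c,d in rs:
        M=np.eye(3)-np.outer(d,d);A+=M;b+=M@c
    X=np.linalg.solve(A,b); return X,[np.linalg.norm((np.eye(3)-np.outer(d,d))@(X-c)) for c,d in rs]
def proj(n,X,P=None):
    P=P or camera_params(n);q=P["intrinsics"]@(P["R"]@np.array(X,float)+P["t"]);return q[:2]/q[2]
def rot(s=None):
    q=(s or observe())["ee_rot"];return Rn.from_quat([q[1],q[2],q[3],q[0]]).as_matrix()
def snap(n,f,crop=None,sc=1):
    P=camera_params(n);im=cv2.cvtColor(get_image(n),cv2.COLOR_RGB2BGR);cv2.imwrite(f"pics/{f}_raw.png",im)
    if crop: x0,y0,x1,y1=crop; im=cv2.resize(im[y0:y1,x0:x1],None,fx=sc,fy=sc,interpolation=cv2.INTER_CUBIC)
    cv2.imwrite(f"pics/{f}.png",im);return im,P
def plan(pos,Rt=None):
    "delta in tool axes (units) and rot in units of 5deg"
    s=observe();R=rot(s);print("t",s["time_s"],"pos",s["position"].round(1))
    print("dpos/50",(R.T@(np.array(pos)-s["position"])/50).round(3))
    if Rt is not None:
        print("rot/5deg",(np.degrees(Rn.from_matrix(R.T@Rt).as_rotvec())/5).round(3))
E
python3 - <<'E'
from h import *
print(rot().round(3))
for n,uv in(("scene",(228,242)),("side",(267,278))): print(onz(n,uv,3))
print(onz("scene",(234,234),30),onz("side",(268,267),30))
for n,c in(("scene",(170,190,290,280)),("scene",(290,130,410,240)),("side",(220,80,320,205)),("side",(220,235,320,320))):
    im=cv2.imread(f"pics/{n}0.png");x0,y0,x1,y1=c
    cv2.imwrite(f"pics/c_{n}_{y0}.png",cv2.resize(im[y0:y1,x0:x1],None,fx=5,fy=5,interpolation=cv2.INTER_CUBIC))
a=[cv2.imread(f"pics/c_{x}.png") for x in("scene_190","side_235")]
cv2.imwrite("pics/m0.png",cv2.resize(np.vstack([cv2.resize(i,(600,440)) for i in a]),(410,600)))
E
```

```text
[[ 0.444 -0.001  0.896]
 [-0.896  0.001  0.444]
 [-0.001 -1.    -0.   ]]
[ 538.53263393 -196.52915233    3.        ]
[ 538.07489469 -201.68349067    3.        ]
[ 546.83861562 -181.2939335    30.        ] [ 542.77402957 -188.42474686   30.        ]
```

View pics/c_scene_130.png

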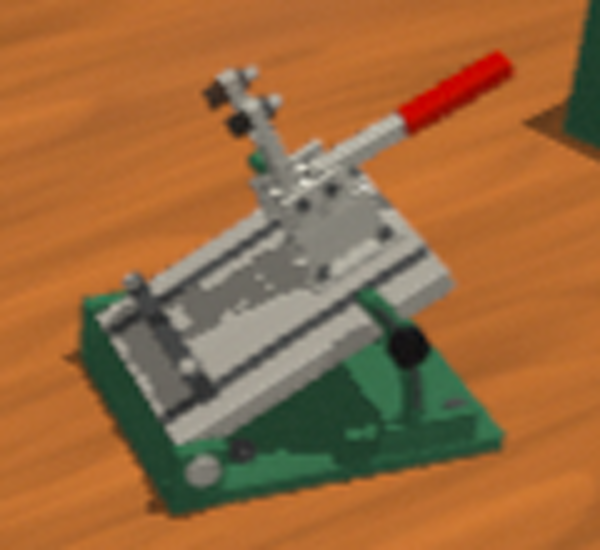

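View pics/c_side_80.png

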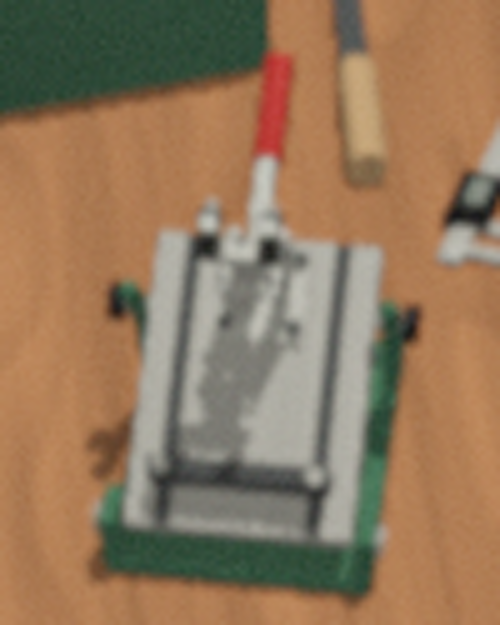

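View pics/m0.png

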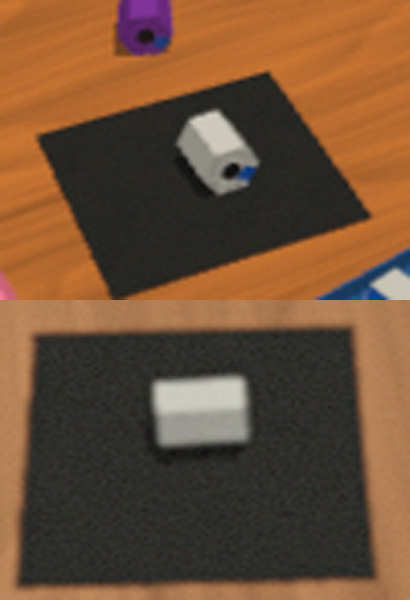

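```bash
cat >> h.py <<'E'
def rows(pos,Rt,N,frm=None):
    "constant row for N rows from current measured pose to target"
    s=observe();R0=rot(s);p0=s["position"]
    if frm is not None: p0,R0=frm
    rv=Rn.from_matrix(R0.T@Rt).as_rotvec();st=Rn.from_rotvec(rv/N).as_matrix()
    M=np.zeros((3,3));Rk=R0.copy()
    for k in range(N): M+=Rk;Rk=Rk@st
    d=np.linalg.solve(M,np.array(pos)-p0)
    print("N",N,"dpos",(d/50).round(3).tolist(),"ang",(np.degrees(rv)/5/N).round(3).tolist())
def Rtool(yaw,th):
    "tool x along world heading yaw, tilt th (deg) about that x axis from pointing down; tool z=+y at yaw0"
    B=np.array([[1,0,0],[0,0,1],[0,-1,0.]]).T  # columns: x=(1,0,0), y=(0,0,-1), z=(0,1,0)
    return Rn.from_euler("z",yaw,degrees=True).as_matrix()@Rn.from_euler("x",th,degrees=True).as_matrix()@np.column_stack([[1,0,0],[0,0,-1],[0,1,0]])
E
python3 - <<'E'
from h import *
R=rot();s=observe();P=camera_params("wrist")
print("cam in tool",R.T@(-P["R"].T@P["t"]-s["position"]), (R.T@P["R"].T).round(3))
rows([545,-165,250],Rtool(0,0),14)
E
```

```text
cam in tool [  -0.81982428 -124.66542833   73.83986471] [[ 1.     0.    -0.   ]
 [ 0.    -0.291  0.957]
 [ 0.    -0.957 -0.291]]
N 14 dpos [-0.13, -0.003, 0.792] ang [-0.0, -0.909, -0.001]
```

```bash
R='{"fingers":0,"delta_pos":[-0.12,0,0.79],"angular":[0,-0.91,0]}'; true
python3 -m inch '[{"fingers":0,"delta_pos":[-0.13,0,0.79],"angular":[0,-0.91,0]},{"fingers":0,"delta_pos":[-0.13,0,0.79],"angular":[0,-0.91,0]},{"fingers":0,"delta_pos":[-0.13,0,0.79],"angular":[0,-0.91,0]},{"fingers":0,"delta_pos":[-0.13,0,0.79],"angular":[0,-0.91,0]},{"fingers":0,"delta_pos":[-0.13,0,0.79],"angular":[0,-0.91,0]}]'
python3 -m inch '[{"fingers":0,"delta_pos":[-0.13,0,0.79],"angular":[0,-0.91,0]},{"fingers":0,"delta_pos":[-0.13,0,0.79],"angular":[0,-0.91,0]},{"fingers":0,"delta_pos":[-0.13,0,0.79],"angular":[0,-0.91,0]},{"fingers":0,"delta_pos":[-0.13,0,0.79],"angular":[0,-0.91,0]},{"fingers":0,"delta_pos":[-0.13,0,0.79],"angular":[0,-0.91,0]}]'
python3 -m inch '[{"fingers":0,"delta_pos":[-0.13,0,0.79],"angular":[0,-0.91,0]},{"fingers":0,"delta_pos":[-0.13,0,0.79],"angular":[0,-0.91,0]},{"fingers":0,"delta_pos":[-0.13,0,0.79],"angular":[0,-0.91,0]},{"fingers":0,"delta_pos":[-0.13,0,0.79],"angular":[0,-0.91,0]},{"fingers":0,"delta_pos":[0,0,0],"angular":[0,0,0]}]'
python3 - <<'E'
from h import *
print(rot().round(3),observe()["position"])
snap("wrist","w1")
E
```

```text
time_s: 0.78
position: [463.7, -508.5, 248.0]
ee_rot: [0.663, -0.663, 0.246, -0.246]
ft_force: [0.1, -0.2, -0.3]
width: 1.0
time_s: 1.4
position: [539.2, -324.4, 248.0]
ee_rot: [0.698, -0.698, 0.111, -0.111]
ft_force: [-0.2, -0.7, 0.2]
width: 1.002
time_s: 2.02
position: [544.3, -162.9, 248.4]
ee_rot: [0.708, -0.707, -0.002, 0.002]
ft_force: [0.2, 0.5, -0.4]
width: 0.999
[[ 1.    -0.    -0.007]
 [ 0.007  0.001  1.   ]
 [-0.    -1.     0.001]] [ 544.3495007  -162.94241351  248.4025336 ]
```

View pics/w1.png

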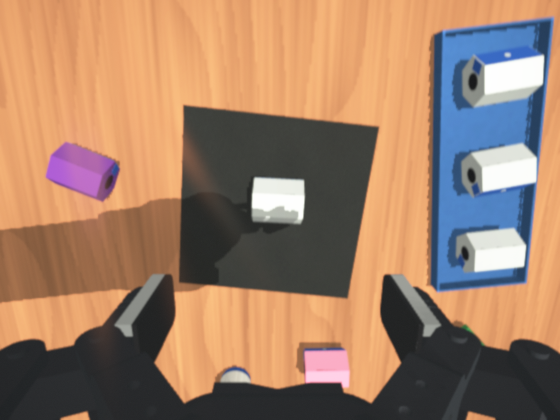

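Run:
```python
import cv2
im=cv2.imread("pics/w1.png")[165:235,235:320]
cv2.imwrite("pics/w1c.png",cv2.resize(im,None,fx=8,fy=8,interpolation=cv2.INTER_CUBIC))
```

```text
(no output)
```

View pics/w1c.png

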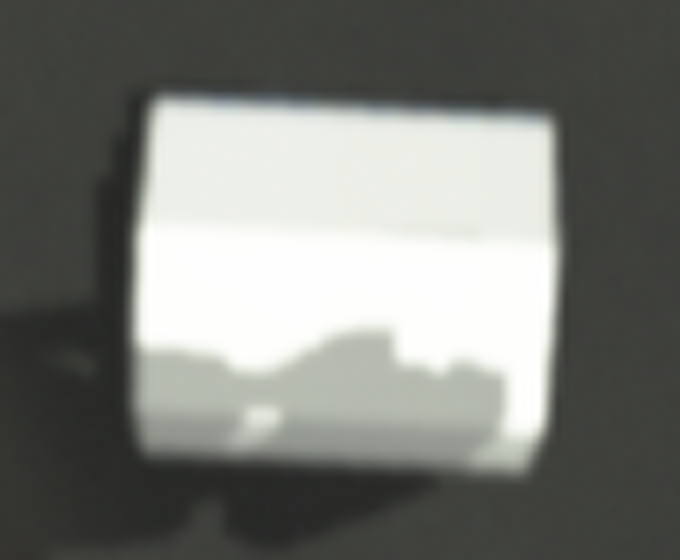

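Run:
```python
from h import *
px=[(252.2,193.4),(304.4,195.2),(251.9,216),(303.2,218.8)]
X=[onz("wrist",p,43) for p in px]
for x in X:print(x.round(1))
c=sum(X)/4;print("c",c, "yaw",[np.degrees(np.arctan2(*(X[i+1]-X[i])[[1,0]])) for i in(0,2)],np.linalg.norm(X[0]-X[1]),np.linalg.norm(X[0]-X[2]))
# full silhouette corners at z=23 plane: upper back, lower front
for p in[(253.8,177.2),(304,179.4),(253.2,222),(301.2,224)]: print(onz("wrist",p,23).round(1))
for p in [(184,106),(378,127),(179,283),(348,298)]: print("mat",onz("wrist",p,3).round(1))
```

```text
[ 519.5 -171.2   43. ]
[ 569.9 -172.8   43. ]
[ 518.8 -194.    43. ]
[ 569.3 -196.7   43. ]
c [ 544.37347911 -183.69768617   43.        ] yaw [np.float64(-1.849194031955631), np.float64(-3.0949851686551955)] 50.36296121024042 22.83091393640893
[ 520.  -159.3   23. ]
[ 570.6 -161.4   23. ]
[ 518.6 -206.9   23. ]
[ 568.9 -208.9   23. ]
mat [449.6 -90.9   3. ]
mat [ 646.5 -110.8    3. ]
mat [ 429.1 -288.9    3. ]
mat [ 627.9 -308.1    3. ]
```

Run:
```python
from h import *
c=np.array([544.5,-184,23]);R=Rtool(-2.4,-30);print(R[:,1])
pre=c-90*R[:,1];g=c-6*R[:,1]
rows(pre,R,7);rows(g,R,3,(pre,R))
```

```text
[-0.02093783 -0.49956142 -0.8660254 ]
N 7 dpos [0.006, 0.398, 0.168] ang [-0.857, 0.072, 0.019]
N 3 dpos [-0.0, 0.56, -0.0] ang [0.0, 0.0, 0.0]
```

```bash
python3 -m inch '[{"fingers":0,"delta_pos":[0.006,0.398,0.168],"angular":[-0.857,0.072,0.019]},{"fingers":0,"delta_pos":[0.006,0.398,0.168],"angular":[-0.857,0.072,0.019]},{"fingers":0,"delta_pos":[0.006,0.398,0.168],"angular":[-0.857,0.072,0.019]},{"fingers":0,"delta_pos":[0.006,0.398,0.168],"angular":[-0.857,0.072,0.019]}]'
python3 -m inch '[{"fingers":0,"delta_pos":[0.006,0.398,0.168],"angular":[-0.857,0.072,0.019]},{"fingers":0,"delta_pos":[0.006,0.398,0.168],"angular":[-0.857,0.072,0.019]},{"fingers":0,"delta_pos":[0.006,0.398,0.168],"angular":[-0.857,0.072,0.019]},{"fingers":0,"delta_pos":[0,0,0],"angular":[0,0,0]}]'
python3 - <<'E'
from h import *
c=np.array([544.5,-184,23]);R=Rtool(-2.4,-30)
rows(c-6*R[:,1],R,3)
E
```

```text
time_s: 2.58
position: [545.8, -143.4, 165.2]
ee_rot: [-0.593, 0.805, -0.012, 0.007]
ft_force: [-0.3, -0.4, -1.5]
width: 1.002
time_s: 3.08
position: [546.3, -139.7, 99.2]
ee_rot: [-0.499, 0.866, -0.019, 0.009]
ft_force: [0.2, 0.9, 0.5]
width: 1.0
N 3 dpos [0.002, 0.548, -0.002] ang [0.005, 0.005, -0.012]
```

```bash
python3 -m inch '[{"fingers":0,"delta_pos":[0,0.55,0],"angular":[0,0,0]},{"fingers":0,"delta_pos":[0,0.55,0],"angular":[0,0,0]},{"fingers":0.2,"delta_pos":[0,0.55,0],"angular":[0,0,0]},{"fingers":1,"delta_pos":[0,0,0],"angular":[0,0,0]},{"fingers":1,"delta_pos":[0,0,0],"angular":[0,0,0]}]'
python3 -m inch '[{"fingers":1,"delta_pos":[0,0,0],"angular":[0,0,0]},{"fingers":1,"delta_pos":[0,0,0],"angular":[0,0,0]},{"fingers":1,"delta_pos":[0,0,0],"angular":[0,0,0]}]'
python3 - <<'E'
from h import *
s=observe();print(s["position"],s["ft_force"],s["width"]);snap("wrist","w2")
E
```

```text
time_s: 3.7
position: [544.9, -182.0, 30.6]
ee_rot: [-0.5, 0.866, -0.019, 0.012]
ft_force: [-0.4, 0.3, -1.8]
width: 0.575
time_s: 4.08
position: [545.0, -181.2, 30.1]
ee_rot: [-0.5, 0.866, -0.019, 0.011]
ft_force: [0.5, 2.7, 3.8]
width: 0.577
[ 544.95401223 -181.21953023   30.05840069] [0.52406451 2.6891266  3.77029067] 0.5771577507844757
```

View pics/w2.png

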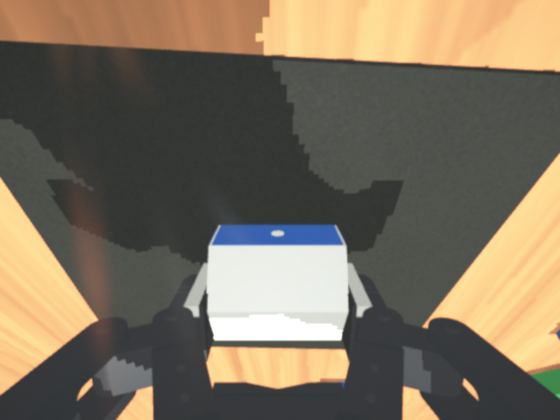

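```bash
python3 -m inch '[{"fingers":1,"delta_pos":[0,-0.14,-0.08],"angular":[0,0,0]},{"fingers":1,"delta_pos":[0,0,0],"angular":[1,0,0]},{"fingers":1,"delta_pos":[0,0,0],"angular":[1,0,0]},{"fingers":1,"delta_pos":[0,0,0],"angular":[1,0,0]},{"fingers":1,"delta_pos":[0,0,0],"angular":[1,0,0]}]'
python3 -m inch '[{"fingers":1,"delta_pos":[0,0,0],"angular":[1,0,0]},{"fingers":1,"delta_pos":[0,0,0],"angular":[1,0,0]},{"fingers":1,"delta_pos":[0,0,0],"angular":[1,0,0]},{"fingers":1,"delta_pos":[0,0,0],"angular":[1,0,0]},{"fingers":1,"delta_pos":[0,0,0],"angular":[1,0,0]}]'
python3 -m inch '[{"fingers":1,"delta_pos":[0,0,0],"angular":[1,0,0]},{"fingers":1,"delta_pos":[0,0,0],"angular":[1,0,0]},{"fingers":1,"delta_pos":[0,0,0],"angular":[1,0,0]},{"fingers":1,"delta_pos":[0,0,0],"angular":[0,0,0]}]'
python3 - <<'E'
from h import *
s=observe();print(s["position"],s["ft_force"],s["width"]);snap("wrist","w3")
plan([545,-184,28.5],Rtool(-2.4,30))
E
```

```text
time_s: 4.75
position: [544.4, -181.8, 38.4]
ee_rot: [-0.643, 0.765, -0.017, 0.014]
ft_force: [0.4, -0.8, -3.4]
width: 0.58
time_s: 5.38
position: [543.9, -182.4, 38.2]
ee_rot: [0.794, -0.608, 0.014, -0.018]
ft_force: [-0.1, -0.0, -2.6]
width: 0.572
time_s: 5.88
position: [543.3, -184.0, 36.2]
ee_rot: [0.866, -0.5, 0.013, -0.02]
ft_force: [-0.4, -0.1, -2.8]
width: 0.576
[ 543.29707164 -183.99131482   36.20737671] [-0.37048065 -0.13427377 -2.81940198] 0.5756883156016919
t 5.925 pos [ 543.8 -182.6   37. ]
dpos/50 [ 0.026  0.134 -0.107]
rot/5deg [ 0.008 -0.049  0.012]
```

View pics/w3.png

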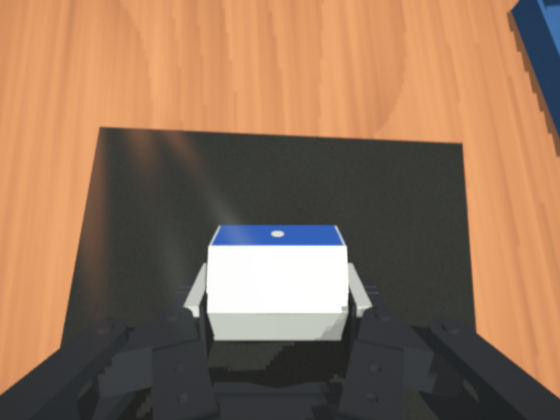

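```bash
python3 -m inch '[{"fingers":1,"delta_pos":[0,0.08,-0.04],"angular":[0,0,0]},{"fingers":1,"delta_pos":[0,0.06,-0.03],"angular":[0,0,0]},{"fingers":1,"delta_pos":[0,0,0],"angular":[0,0,0]}]'
python3 -m inch '[{"fingers":0.7,"delta_pos":[0,0,0],"angular":[0,0,0]},{"fingers":0,"delta_pos":[0,0,0],"angular":[0,0,0]},{"fingers":0,"delta_pos":[0,0,0],"angular":[0,0,0]},{"fingers":0,"delta_pos":[0,0,0],"angular":[0,0,0]}]'
python3 - <<'E'
from h import *
s=observe();print(s["position"],s["ft_force"],s["width"]);snap("wrist","w4")
E
```

```text
time_s: 6.3
position: [544.7, -180.3, 29.9]
ee_rot: [0.866, -0.5, 0.011, -0.018]
ft_force: [-0.9, -0.1, -2.6]
width: 0.573
time_s: 6.8
position: [544.7, -181.1, 30.0]
ee_rot: [0.866, -0.5, 0.011, -0.019]
ft_force: [0.2, 0.3, -0.3]
width: 1.002
[ 544.71581073 -181.11056858   29.9657612 ] [ 0.17631446  0.29654285 -0.33383312] 1.0017231622946177
```

View pics/w4.png

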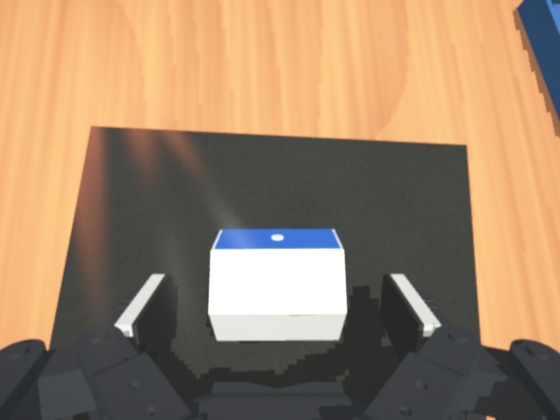

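Run:
```python
from h import *
rows([544.7,-173.5,30],Rtool(-2.4,-30),12)
```

```text
N 12 dpos [-0.0, 0.0, 0.013] ang [-1.0, -0.002, 0.0]
```

```bash
python3 -m inch '[{"fingers":0,"delta_pos":[0,0,0.013],"angular":[-1,0,0]},{"fingers":0,"delta_pos":[0,0,0.013],"angular":[-1,0,0]},{"fingers":0,"delta_pos":[0,0,0.013],"angular":[-1,0,0]},{"fingers":0,"delta_pos":[0,0,0.013],"angular":[-1,0,0]}]'
python3 -m inch '[{"fingers":0,"delta_pos":[0,0,0.013],"angular":[-1,0,0]},{"fingers":0,"delta_pos":[0,0,0.013],"angular":[-1,0,0]},{"fingers":0,"delta_pos":[0,0,0.013],"angular":[-1,0,0]},{"fingers":0,"delta_pos":[0,0,0.013],"angular":[-1,0,0]}]'
python3 -m inch '[{"fingers":0,"delta_pos":[0,0,0.013],"angular":[-1,0,0]},{"fingers":0,"delta_pos":[0,0,0.013],"angular":[-1,0,0]},{"fingers":0,"delta_pos":[0,0,0.013],"angular":[-1,0,0]},{"fingers":0,"delta_pos":[0,0,0.013],"angular":[-1,0,0]},{"fingers":0,"delta_pos":[0,0,0],"angular":[0,0,0]}]'
python3 -m inch '[{"fingers":1,"delta_pos":[0,0,0],"angular":[0,0,0]},{"fingers":1,"delta_pos":[0,0,0],"angular":[0,0,0]},{"fingers":1,"delta_pos":[0,0,0],"angular":[0,0,0]},{"fingers":1,"delta_pos":[0,0,0],"angular":[0,0,0]},{"fingers":1,"delta_pos":[0,0,0],"angular":[0,0,0]}]'
python3 - <<'E'
from h import *
s=observe();print(s["position"],s["ft_force"],s["width"]);snap("wrist","w5")
E
```

```text
time_s: 7.35
position: [544.8, -178.7, 31.2]
ee_rot: [0.765, -0.644, 0.014, -0.017]
ft_force: [-0.0, -0.5, -0.2]
width: 0.999
time_s: 7.85
position: [545.2, -175.8, 31.4]
ee_rot: [-0.642, 0.767, -0.016, 0.015]
ft_force: [0.4, -0.0, -1.0]
width: 0.994
time_s: 8.48
position: [545.6, -170.7, 29.1]
ee_rot: [-0.5, 0.866, -0.017, 0.009]
ft_force: [0.4, 0.4, 0.5]
width: 1.001
time_s: 9.1
position: [544.7, -174.8, 30.8]
ee_rot: [-0.5, 0.866, -0.02, 0.012]
ft_force: [-1.1, 0.6, 5.8]
width: 0.576
[ 544.69982154 -174.84671699   30.83686386] [-1.08668667  0.58311275  5.84088408] 0.5760145433457877
```

View pics/w5.png

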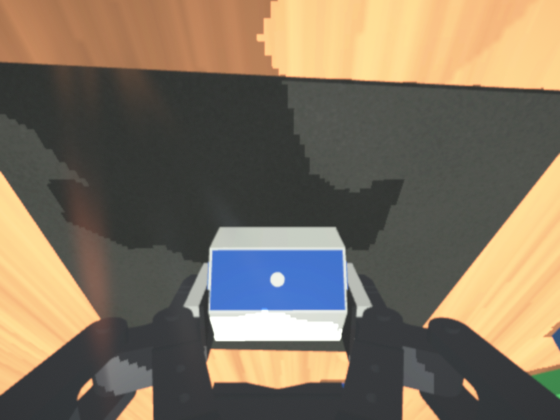

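Blue flat is now facing up-and-+y; gripped. Second 60° roll.

```bash
python3 -m inch '[{"fingers":1,"delta_pos":[0,-0.14,-0.08],"angular":[0,0,0]},{"fingers":1,"delta_pos":[0,0,0],"angular":[1,0,0]},{"fingers":1,"delta_pos":[0,0,0],"angular":[1,0,0]},{"fingers":1,"delta_pos":[0,0,0],"angular":[1,0,0]},{"fingers":1,"delta_pos":[0,0,0],"angular":[1,0,0]}]'
python3 -m inch '[{"fingers":1,"delta_pos":[0,0,0],"angular":[1,0,0]},{"fingers":1,"delta_pos":[0,0,0],"angular":[1,0,0]},{"fingers":1,"delta_pos":[0,0,0],"angular":[1,0,0]},{"fingers":1,"delta_pos":[0,0,0],"angular":[1,0,0]},{"fingers":1,"delta_pos":[0,0,0],"angular":[1,0,0]}]'
python3 -m inch '[{"fingers":1,"delta_pos":[0,0,0],"angular":[1,0,0]},{"fingers":1,"delta_pos":[0,0,0],"angular":[1,0,0]},{"fingers":1,"delta_pos":[0,0,0],"angular":[1,0,0]},{"fingers":1,"delta_pos":[0,0,0],"angular":[0,0,0]}]'
python3 -m inch '[{"fingers":1,"delta_pos":[0,0.08,-0.04],"angular":[0,0,0]},{"fingers":1,"delta_pos":[0,0.06,-0.03],"angular":[0,0,0]},{"fingers":1,"delta_pos":[0,0,0],"angular":[0,0,0]}]'
python3 - <<'E'
from h import *
s=observe();print(s["position"],s["ft_force"],s["width"]);snap("wrist","w6")
E
```

```text
time_s: 9.78
position: [544.9, -173.9, 39.0]
ee_rot: [-0.644, 0.765, -0.017, 0.015]
ft_force: [0.1, 0.2, -3.0]
width: 0.573
time_s: 10.4
position: [544.6, -174.7, 39.0]
ee_rot: [0.794, -0.608, 0.013, -0.018]
ft_force: [0.3, 0.9, -3.5]
width: 0.574
time_s: 10.9
position: [543.9, -176.3, 37.0]
ee_rot: [0.866, -0.5, 0.013, -0.021]
ft_force: [-0.4, 0.2, -2.4]
width: 0.577
time_s: 11.28
position: [545.0, -172.3, 30.6]
ee_rot: [0.866, -0.5, 0.011, -0.018]
ft_force: [0.8, 0.2, -2.0]
width: 0.572
[ 545.04812145 -172.27731913   30.55868797] [ 0.7527463   0.18661021 -2.0296801 ] 0.5715505095986467
```

View pics/w6.png

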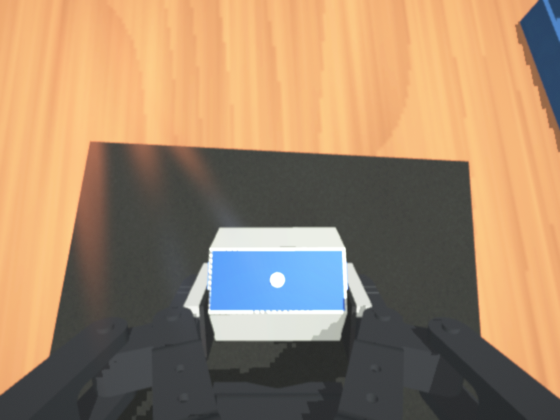

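```bash
python3 -m inch '[{"fingers":1,"delta_pos":[0,0.03,-0.015],"angular":[0,0,0]},{"fingers":1,"delta_pos":[0,0,0],"angular":[0,0,0]},{"fingers":0.7,"delta_pos":[0,0,0],"angular":[0,0,0]},{"fingers":0,"delta_pos":[0,0,0],"angular":[0,0,0]},{"fingers":0,"delta_pos":[0,0,0],"angular":[0,0,0]}]'
python3 -m inch '[{"fingers":0,"delta_pos":[0,0,0],"angular":[0,0,0]},{"fingers":0,"delta_pos":[0,0,0],"angular":[0,0,0]}]'
python3 - <<'E'
from h import *
s=observe();print(s["position"],s["ft_force"],s["width"]);im,P=snap("wrist","w7")
hsv=cv2.cvtColor(im,cv2.COLOR_BGR2HSV);m=cv2.inRange(hsv,(95,120,80),(130,255,255));m[:,500:]=0
c=max(cv2.findContours(m,0,2)[0],key=cv2.contourArea);print(cv2.minAreaRect(c))
ap=cv2.approxPolyDP(c,4,True)[:,0];print(ap.tolist());
X=[onz("wrist",p,43,P) for p in ap];print(np.round(X,1),np.mean(X,0))
E
```

```text
time_s: 11.95
position: [545.1, -173.0, 28.9]
ee_rot: [0.866, -0.5, 0.011, -0.019]
ft_force: [-0.6, -0.0, -0.4]
width: 0.968
time_s: 12.2
position: [545.0, -173.0, 28.8]
ee_rot: [0.866, -0.5, 0.011, -0.019]
ft_force: [0.9, 0.7, 0.5]
width: 0.997
[ 544.99599055 -173.03340988   28.7934619 ] [0.91044576 0.69037151 0.46276421] 0.9965318163735298
((277.5, 282.5), (57.0, 129.0), 90.0)
[[215, 254], [213, 311], [342, 310], [339, 254]]
[[ 521.9 -155.3   43. ]
 [ 521.1 -175.7   43. ]
 [ 567.3 -177.3   43. ]
 [ 567.9 -157.3   43. ]] [ 544.56035924 -166.39068222   43.        ]
```

View pics/w7.png

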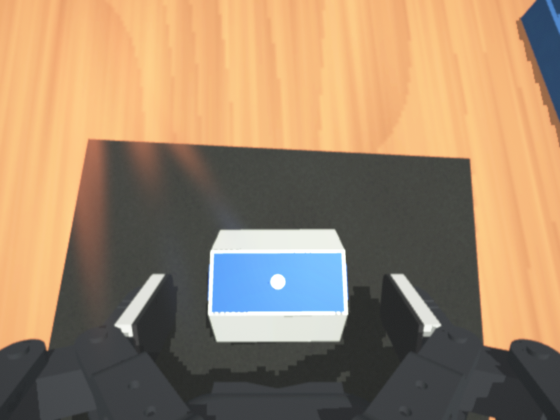

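Run:
```python
from h import *
rows([545,-168.8,29.8],Rtool(-2.4,15),4)
for n,uv in (("scene",(330,205)),("side",(270,160))): print(onz(n,uv,60))
```

```text
N 4 dpos [-0.001, 0.004, 0.022] ang [-0.75, -0.006, 0.003]
[605.39214864  81.07457836  60.        ]
[585.3873776  144.59189737  60.        ]
```

```bash
python3 -m inch '[{"fingers":0,"delta_pos":[0,0.004,0.022],"angular":[-0.75,0,0]},{"fingers":0,"delta_pos":[0,0.004,0.022],"angular":[-0.75,0,0]},{"fingers":0,"delta_pos":[0,0.004,0.022],"angular":[-0.75,0,0]},{"fingers":0,"delta_pos":[0,0.004,0.022],"angular":[-0.75,0,0]},{"fingers":0,"delta_pos":[0,0,0],"angular":[0,0,0]}]'
python3 -m inch '[{"fingers":1,"delta_pos":[0,0,0],"angular":[0,0,0]},{"fingers":1,"delta_pos":[0,0,0],"angular":[0,0,0]},{"fingers":1,"delta_pos":[0,0,0],"angular":[0,0,0]},{"fingers":1,"delta_pos":[0,0,0],"angular":[0,0,0]},{"fingers":1,"delta_pos":[0,0,0],"angular":[0,0,0]}]'
python3 - <<'E'
from h import *
s=observe();print(s["position"],s["ft_force"],s["width"]);R=Rtool(-2.4,15)
rows([545,-168.8,130],R,3);rows([590,65,230],Rtool(0,15),7,(np.array([545,-168.8,130]),R))
E
```

```text
time_s: 12.88
position: [545.7, -167.0, 30.7]
ee_rot: [0.793, -0.609, 0.012, -0.016]
ft_force: [0.6, -0.7, -0.1]
width: 1.0
time_s: 13.5
position: [544.9, -169.5, 29.6]
ee_rot: [0.793, -0.609, 0.014, -0.018]
ft_force: [-1.0, -3.0, 0.9]
width: 0.575
[ 544.92394421 -169.46688876   29.62335436] [-0.95787387 -2.97178424  0.86410859] 0.5748571988919843
N 3 dpos [0.0, -0.645, 0.177] ang [0.001, -0.012, 0.002]
N 7 dpos [0.113, -0.102, 0.722] ang [0.0, -0.066, 0.018]
```

```bash
python3 -m inch '[{"fingers":1,"delta_pos":[0,-0.64,0.17],"angular":[0,0,0]},{"fingers":1,"delta_pos":[0,-0.64,0.17],"angular":[0,0,0]},{"fingers":1,"delta_pos":[0,-0.64,0.17],"angular":[0,0,0]},{"fingers":1,"delta_pos":[0.11,-0.1,0.72],"angular":[0,-0.06,0.02]},{"fingers":1,"delta_pos":[0.11,-0.1,0.72],"angular":[0,-0.06,0.02]}]'
python3 -m inch '[{"fingers":1,"delta_pos":[0.11,-0.1,0.72],"angular":[0,-0.06,0.02]},{"fingers":1,"delta_pos":[0.11,-0.1,0.72],"angular":[0,-0.06,0.02]},{"fingers":1,"delta_pos":[0.11,-0.1,0.72],"angular":[0,-0.06,0.02]},{"fingers":1,"delta_pos":[0.11,-0.1,0.72],"angular":[0,-0.06,0.02]},{"fingers":1,"delta_pos":[0.11,-0.1,0.72],"angular":[0,-0.06,0.02]}]'
python3 -m inch '[{"fingers":1,"delta_pos":[0,0,0],"angular":[0,0,0]},{"fingers":1,"delta_pos":[0,0,0],"angular":[0,0,0]}]'
python3 - <<'E'
from h import *
s=observe();print(s["position"],s["ft_force"],s["width"]);im,P=snap("wrist","w8")
import json;json.dump({k:np.array(v).tolist() for k,v in P.items()},open("w8.json","w"))
E
```

```text
time_s: 14.12
position: [558.8, -102.0, 157.7]
ee_rot: [0.793, -0.609, 0.011, -0.013]
ft_force: [0.5, 0.6, -2.3]
width: 0.574
time_s: 14.75
position: [589.8, 65.4, 228.0]
ee_rot: [0.793, -0.609, 0.003, -0.001]
ft_force: [0.2, -0.2, -2.1]
width: 0.572
time_s: 15.0
position: [589.6, 63.7, 227.4]
ee_rot: [0.793, -0.609, 0.003, -0.001]
ft_force: [-0.4, -0.9, -3.0]
width: 0.572
[589.64579854  63.69794229 227.41179445] [-0.35458472 -0.86130705 -3.01042321] 0.57228663277171
```

View pics/w8.png

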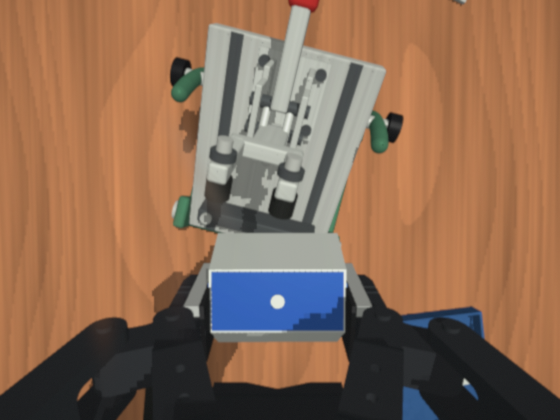

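```bash
python3 -m inch '[{"fingers":1,"delta_pos":[0,-0.4,-0.7],"angular":[0,0,0]},{"fingers":1,"delta_pos":[0,-0.4,-0.7],"angular":[0,0,0]},{"fingers":1,"delta_pos":[0,-0.4,-0.7],"angular":[0,0,0]},{"fingers":1,"delta_pos":[0,0,0],"angular":[0,0,0]},{"fingers":1,"delta_pos":[0,0,0],"angular":[0,0,0]}]'
python3 - <<'E'
from h import *
s=observe();print(s["position"],s["ft_force"],s["width"]);im,P=snap("wrist","w9",(180,0,440,240),3)
im=cv2.imread("pics/w9.png");im=im[:600];cv2.imwrite("pics/w9.png",im)
import json;json.dump({k:np.array(v).tolist() for k,v in P.items()},open("w9.json","w"))
snap("side","s9",(225,80,310,210),4.5);snap("scene","c9",(300,130,400,240),5)
E
```

```text
time_s: 15.68
position: [589.1, -53.4, 258.3]
ee_rot: [0.793, -0.609, 0.003, -0.002]
ft_force: [-0.8, -0.3, -2.0]
width: 0.573
[589.08574411 -53.35970159 258.33946087] [-0.78900634 -0.29706102 -2.02334444] 0.5734413013709697
```

View pics/w9.png

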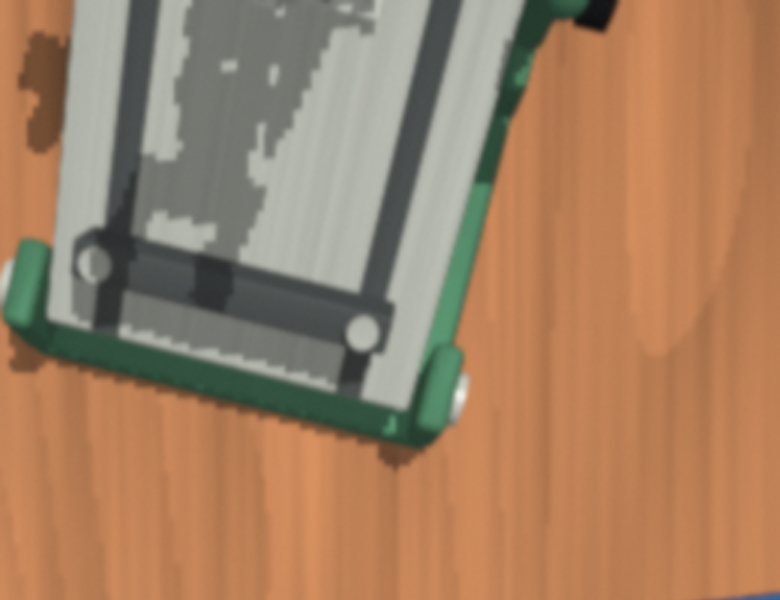

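View pics/s9.png

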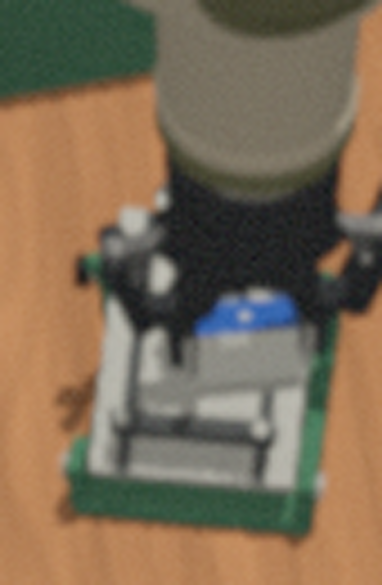

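View pics/c9.png

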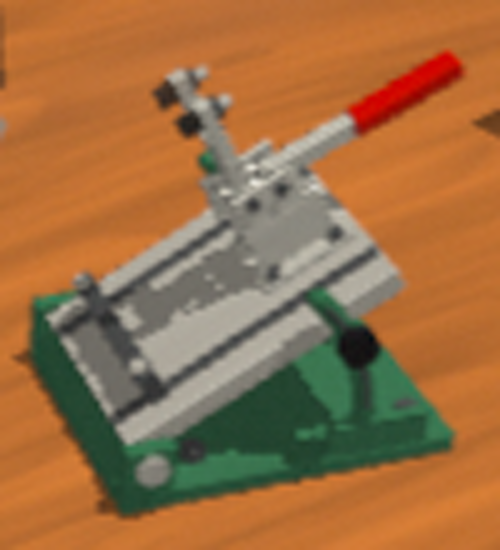

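```bash
python3 -m inch '[{"fingers":1,"delta_pos":[0.6,-0.64,0.41],"angular":[0,0,0]},{"fingers":1,"delta_pos":[0.6,-0.64,0.41],"angular":[0,0,0]},{"fingers":1,"delta_pos":[0,0,0],"angular":[0,0,0]},{"fingers":1,"delta_pos":[0,0,0],"angular":[0,0,0]}]'
python3 - <<'E'
from h import *
import json
s=observe();print(s["position"],s["ft_force"],s["width"]);im,P=snap("wrist","w10",(60,0,340,220),2.8)
json.dump({k:np.array(v).tolist() for k,v in P.items()},open("w10.json","w"))
E
python3 -m inch '[{"fingers":1,"delta_pos":[-0.8,0,0],"angular":[0,0,0]},{"fingers":1,"delta_pos":[-0.8,0,0],"angular":[0,0,0]},{"fingers":1,"delta_pos":[-0.8,0,0],"angular":[0,0,0]},{"fingers":1,"delta_pos":[0,0,0],"angular":[0,0,0]},{"fingers":1,"delta_pos":[0,0,0],"angular":[0,0,0]}]'
python3 - <<'E'
from h import *
import json
s=observe();print(s["position"],s["ft_force"],s["width"]);im,P=snap("wrist","w11",(200,0,480,220),2.8)
json.dump({k:np.array(v).tolist() for k,v in P.items()},open("w11.json","w"))
E
```

```text
time_s: 16.32
position: [648.8, -29.6, 330.1]
ee_rot: [0.793, -0.609, 0.003, -0.0]
ft_force: [-0.5, 0.3, -3.3]
width: 0.572
[648.84931098 -29.57771158 330.07330805] [-0.46436452  0.33697246 -3.33944871] 0.5718073961491043
time_s: 17.0
position: [529.8, -30.0, 331.1]
ee_rot: [0.793, -0.609, 0.003, -0.002]
ft_force: [-0.6, -0.9, -2.1]
width: 0.575
[529.79462756 -30.02333393 331.13041463] [-0.57346012 -0.91965403 -2.13654609] 0.5754312366325673
```

View pics/w10.png

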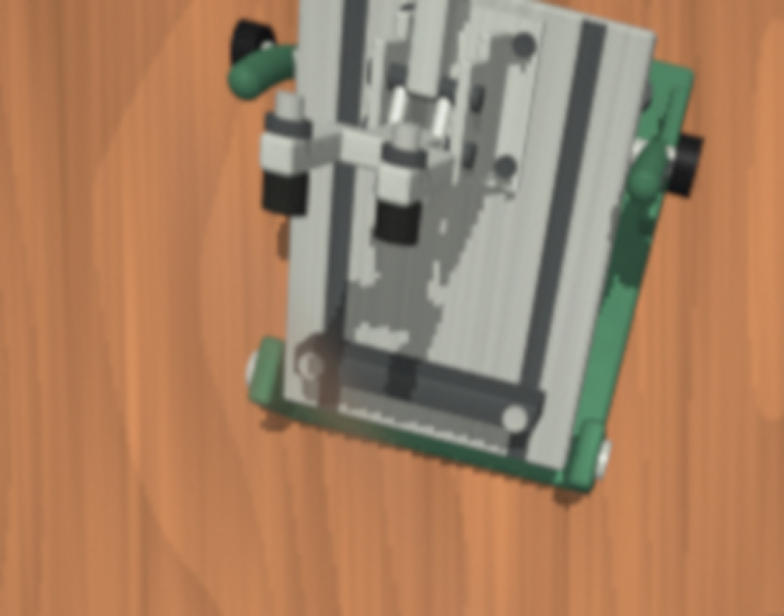

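View pics/w11.png

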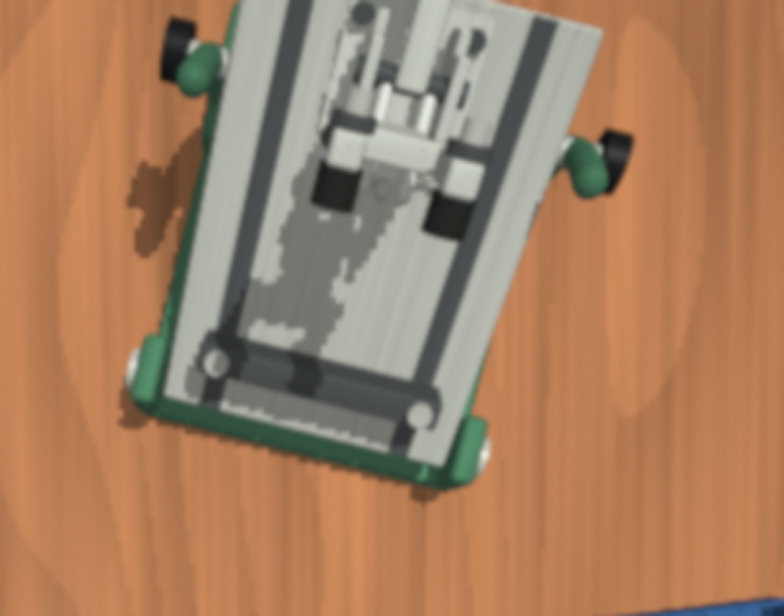

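```bash
cat > bed.py <<'E'
from h import *
import json
from scipy.optimize import least_squares
L=lambda n:{k:np.array(v) for k,v in json.load(open(n+".json")).items()}
W={n:L(n) for n in("w8","w9","w10","w11")}
ob={"LL":[("w8",(191,225)),("w9",(195.7,105.8)),("w10",(161.1,142.2)),("w11",(257.9,141.1))],
"LR":[("w9",(315.7,136.4)),("w10",(264.,166.8)),("w11",(359.,166.5))],
"UR":[("w8",(385,67.5)),("w10",(293.6,12.3)),("w11",(415.1,10.5))],"UL":[("w8",(210.5,24))]}
C={}
for k,v in ob.items():
    if len(v)>1:
        X,r=tri([(n,uv,W[n]) for n,uv in v]);C[k]=X;print(k,X.round(1),np.round(r,1))
print("len LL-LR",np.linalg.norm(C["LL"]-C["LR"]),"LR-UR",np.linalg.norm(C["UR"]-C["LR"]))
loc={"LL":(-63,-58,0),"LR":(63,-58,0),"UR":(63,112,0),"UL":(-63,112,0)}
def fr(p):return Rn.from_euler("ZX",p[3:5]).as_matrix()
def f(p):
    R=fr(p);return np.concatenate([proj(n,R@np.array(loc[k],float)+p[:3],W[n])-uv for k,v in ob.items() for n,uv in v])
s=least_squares(f,[590,110,60,-.2,.5],x_scale=[10,10,10,.1,.1]);p=s.x
print("nest",p[:3],"yaw,tilt deg",np.degrees(p[3:]),"rms",np.sqrt(np.mean(s.fun**2)));print(s.fun.round(1))
Q=fr(p);np.savez("nest.npz",o=p[:3],R=Q)
E
python3 bed.py
```

```text
LL [506.8  82.2  40.9] [1.6 0.6 0.3 1.2]
LR [629.8  52.7  30.8] [1.7 0.9 1. ]
UR [664.2 195.  119.5] [0.6 0.7 0.6]
len LL-LR 126.94725779445164 LR-UR 171.19327034633739
nest [579.71909257 116.44635584  63.83371926] yaw,tilt deg [-14.18763885  28.72128165] rms 0.8785536827855789
[-0.9 -1.4  0.8  1.6  1.   0.2  0.7  0.7  0.7  0.6 -2.1  0.4 -0.8 -0.1
  0.6 -0.   0.7 -1.1 -0.7 -0.1 -0.3 -0.3]
```

Run:
```python
from h import *
d=np.load("nest.npz");o,R=d["o"],d["R"]
n=lambda x:R@np.array(x,float)+o
a=np.radians(-4)
pts={"LL":(-63,-58,0),"LR":(63,-58,0),"UR":(63,112,0),"UL":(-63,112,0),"bl":(-50,-23.1,22),"br":(50,-23.1,22),"bl2":(-50,-35.1,22),"br2":(50,-35.1,22),"pv":(0,84.6,51),"grip":(0,84.6+90*np.cos(a),51+90*np.sin(a)),"tip":(0,84.6+116*np.cos(a),51+116*np.sin(a))}
out=[]
for nm,c,f in(("scene",(290,130,410,240),5),("side",(225,80,325,205),4.5)):
    im=cv2.imread(f"pics/{nm}0.png");x0,y0,x1,y1=c
    im=cv2.resize(im[y0:y1,x0:x1],None,fx=f,fy=f,interpolation=cv2.INTER_CUBIC)
    for k,v in pts.items():
        u=(proj(nm,n(v))-[x0,y0]+.5)*f;cv2.circle(im,tuple(int(q) for q in u),3,(255,0,255),-1)
    cv2.imwrite(f"pics/ov_{nm}.png",im)
print("grip",n(pts["grip"]),"pivot",n(pts["pv"]))
```

```text
grip [611.933632   243.87257059 186.85194625] pivot [591.89642003 164.61438093 149.21354155]
```

View pics/ov_scene.png

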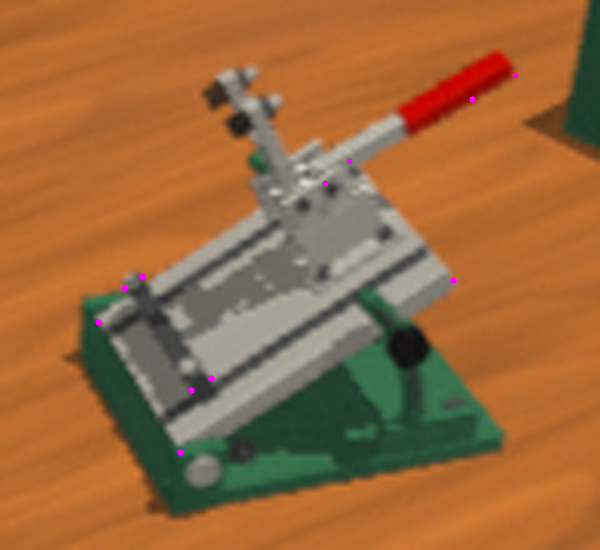

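View pics/ov_side.png

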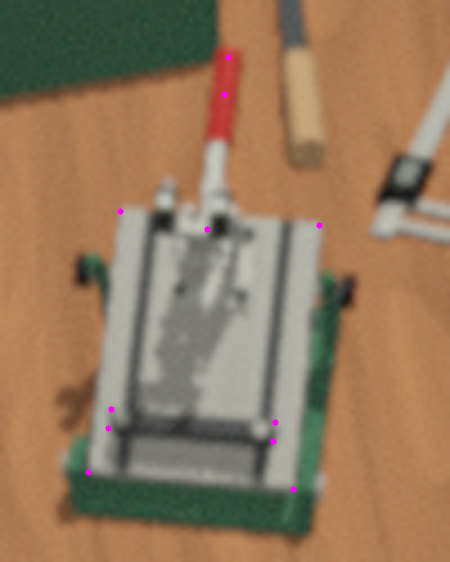

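Run:
```python
from h import *
uv={}
for nm,c in(("scene",(360,130,400,170)),("side",(262,85,285,120))):
    im=cv2.imread(f"pics/{nm}0.png");h=cv2.cvtColor(im,cv2.COLOR_BGR2HSV);x0,y0,x1,y1=c
    m=cv2.inRange(h,(0,170,90),(6,255,255))|cv2.inRange(h,(174,170,90),(180,255,255));q=np.zeros_like(m);q[y0:y1,x0:x1]=m[y0:y1,x0:x1]
    ys,xs=np.nonzero(q);P=np.c_[xs,ys].astype(float);mu=P.mean(0);w,v=np.linalg.eigh(np.cov(P.T));a=v[:,1]*np.sign(-v[1,1]);t=(P-mu)@a
    uv[nm]=(mu,mu+a*t.max(),mu+a*t.min());print(nm,len(xs),np.round(uv[nm],1))
d=np.load("nest.npz");o,R=d["o"],d["R"]
for i in range(3):
    X,r=tri([(n,uv[n][i]) for n in uv]);print(X.round(1),np.round(r,1),"nest frame",(R.T@(X-o)).round(1))
a=np.radians(-4)
for dd in(83,116,50):print(84.6+dd*np.cos(a),51+dd*np.sin(a))
im=cv2.imread("pics/c9_raw.png")[170:225,300:400];cv2.imwrite("pics/c9z.png",cv2.resize(im,None,fx=8,fy=8,interpolation=cv2.INTER_CUBIC))
```

```text
scene 140 [[380.7 147.8]
 [390.9 141.8]
 [370.4 153.9]]
side 89 [[274.3 100.5]
 [275.4  91.2]
 [273.1 109.8]]
[610.6 232.1 195.1] [0.6 0.6] nest frame [  1.6 168.   57.6]
[617.1 258.6 207.4] [0.7 0.7] nest frame [  1.4 197.9  55.3]
[604.2 205.1 183. ] [2.2 2.2] nest frame [  2.  137.9  60.3]
167.3978161715654 45.2102126792376
200.3174298301396 42.908249045681465
134.4782025129912 47.512176312793734
```

View pics/c9z.png

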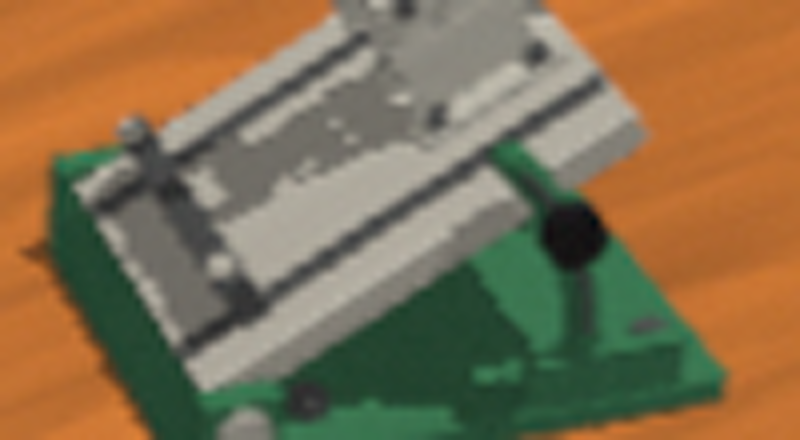

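```bash
cat > bed2.py <<'E'
import sys;from bed import *
a=np.radians(-4)
loc.update({"H83":(0,84.6+83*np.cos(a),51+83*np.sin(a)),"HT":(0,84.6+116*np.cos(a),51+116*np.sin(a))})
for k,u in dict(LR=(325.2,218),UR=(379.8,185),LL=(309,192.8),H83=(380.7,147.8),HT=(390.9,141.8)).items(): ob.setdefault(k,[]).append(("scene",u))
for k,u in dict(LR=(290,188.3),UR=(295.7,129.7),LL=(244.3,184.2),UL=(251.5,126.5),H83=(274.3,100.5),HT=(275.4,91.2)).items(): ob.setdefault(k,[]).append(("side",u))
W["scene"]=camera_params("scene");W["side"]=camera_params("side")
sg={"scene":1.,"side":1.}
# nuisance: per-camera shift (pixels) for wrist views and fixed ones
names=list(W)
def g(p,full=True):
    R=fr(p);sh=dict(zip(names,p[5:].reshape(-1,2)))
    r=np.concatenate([(proj(n,R@np.array(loc[k],float)+p[:3],W[n])+sh[n]-uv)/sg.get(n,.8) for k,v in ob.items() for n,uv in v])
    return np.concatenate([r,np.concatenate([sh[n]/(.6 if n in sg else 2.) for n in names])]) if full else r
s2=least_squares(g,np.r_[p,np.zeros(2*len(names))],x_scale=np.r_[10,10,10,.1,.1,np.ones(2*len(names))]);q=s2.x
cov=np.linalg.inv(s2.jac.T@s2.jac)
print("nest",q[:3],"yaw,tilt",np.degrees(q[3:5]),"sd",np.sqrt(np.diag(cov))[:5]);print(dict(zip(names,q[5:].reshape(-1,2).round(1).tolist())))
i=0;r=g(q,False)
for k,v in ob.items():
    print(k,[(n,r[2*(i+j):2*(i+j)+2].round(1).tolist()) for j,(n,_) in enumerate(v)]);i+=len(v)
np.savez("nest.npz",o=q[:3],R=fr(q))
E
python3 bed2.py | tail -9
```

```text
0.6 -0.   0.7 -1.1 -0.7 -0.1 -0.3 -0.3]
nest [579.00643163 116.20466224  64.65736731] yaw,tilt [-14.13325953  29.20672929] sd [0.82777963 0.96796294 0.7971564  0.00265237 0.00797569]
{'w8': [1.2, 0.6], 'w9': [-0.1, -1.0], 'w10': [0.7, 0.2], 'w11': [0.6, -0.1], 'scene': [-0.3, -0.9], 'side': [0.3, -0.3]}
LL [('w8', [-0.7, -0.9]), ('w9', [-0.1, 0.8]), ('w10', [1.4, 0.5]), ('w11', [1.0, 0.8]), ('scene', [-0.2, 0.0]), ('side', [-0.0, -0.0])]
LR [('w9', [0.1, -0.6]), ('w10', [-2.4, 0.8]), ('w11', [-0.7, -0.3]), ('scene', [0.0, 0.9]), ('side', [-0.2, -0.4])]
UR [('w8', [1.5, 0.7]), ('w10', [0.8, -1.4]), ('w11', [-0.4, -0.5]), ('scene', [-0.1, -0.9]), ('side', [-0.1, -0.6])]
UL [('w8', [-1.1, 0.1]), ('side', [-0.3, -0.4])]
H83 [('scene', [0.2, 1.4]), ('side', [-0.3, 1.8])]
HT [('scene', [0.9, 1.1]), ('side', [-0.1, 0.4])]
```

Run:
```python
from h import *
import json
d=np.load("nest.npz");o,R=d["o"],d["R"]
P={k:np.array(v) for k,v in json.load(open("w10.json")).items()}
def nplane(n,uv,out,P=None):
    c,dd=ray(n,uv,P);c=R.T@(c-o);dd=R.T@dd;return (c+dd*(out-c[2])/dd[2]).round(1)
for out in(100,115,130):
    print(out,nplane("wrist",(201.8,85.7),out,P),nplane("wrist",(162,75),out,P),nplane("scene",(338,155),out),nplane("scene",(333,149),out))
X,r=tri([("wrist",(201,80),P),("scene",(337.5,154.5))]);print(R.T@(X-o),r)
yaw,t=-14.1,29.2
Rt=Rtool(yaw,t+15);cv=np.array([-.4,7,.9])
T=lambda c:R@np.array(c,float)+o-Rt@cv
for c in[(0,2,100),(0,2,35),(0,2,24),(0,0,20)]:print(c,T(c).round(1))
rows(T((0,2,100)),Rt,8)
rows(T((0,2,28)),Rt,3,(T((0,2,100)),Rt))
print("nest axes in tool",(Rt.T@R).round(3))
```

```text
100 [  8.7  46.4 100. ] [-25.2  47.  100. ] [-14.9  62.5 100. ] [-48.5  62.4 100. ]
115 [ 13.   50.3 115. ] [-19.2  50.9 115. ] [  3.9  60.3 115. ] [-29.   60.2 115. ]
130 [ 17.4  54.1 130. ] [-13.2  54.7 130. ] [ 22.7  58.1 130. ] [ -9.5  58.  130. ]
[ 15.76825148  57.89215881 127.07437995] [np.float64(0.577863449640364), np.float64(0.5778634496402831)]
(0, 2, 100) [566.6  65.1 157.3]
(0, 2, 35) [574.3  95.9 100.6]
(0, 2, 24) [575.6 101.1  91. ]
(0, 0, 20) [575.7 101.3  86.5]
N 8 dpos [0.056, 0.505, 0.015] ang [0.727, 0.3, -0.174]
N 3 dpos [0.0, 0.464, -0.124] ang [0.0, 0.0, 0.0]
nest axes in tool [[ 1.     0.001 -0.   ]
 [-0.     0.259 -0.966]
 [-0.     0.966  0.259]]
```

```bash
python3 -m inch '[{"fingers":1,"delta_pos":[0.056,0.505,0.015],"angular":[0.727,0.3,-0.174]},{"fingers":1,"delta_pos":[0.056,0.505,0.015],"angular":[0.727,0.3,-0.174]},{"fingers":1,"delta_pos":[0.056,0.505,0.015],"angular":[0.727,0.3,-0.174]},{"fingers":1,"delta_pos":[0.056,0.505,0.015],"angular":[0.727,0.3,-0.174]}]'
python3 -m inch '[{"fingers":1,"delta_pos":[0.056,0.505,0.015],"angular":[0.727,0.3,-0.174]},{"fingers":1,"delta_pos":[0.056,0.505,0.015],"angular":[0.727,0.3,-0.174]},{"fingers":1,"delta_pos":[0.056,0.505,0.015],"angular":[0.727,0.3,-0.174]},{"fingers":1,"delta_pos":[0.056,0.505,0.015],"angular":[0.727,0.3,-0.174]},{"fingers":1,"delta_pos":[0,0,0],"angular":[0,0,0]}]'
cat > tgt.py <<'E'
from h import *
import sys
d=np.load("nest.npz");o,R=d["o"],d["R"]
Rt=Rtool(-14.1,29.2+15);cv=np.array([-.4,7,.9])
T=lambda c:R@np.array(c,float)+o-Rt@cv
def where():
    s=observe();Rr=rot(s);c=R.T@(s["position"]+Rr@cv-o)
    print("t",s["time_s"],"blank in nest",c.round(1),"F nest",(R.T@s["ft_force"]).round(1),"roterr deg",np.degrees(Rn.from_matrix(Rt.T@Rr).as_rotvec()).round(1),"w",round(s["width"],3))
E
python3 - <<'E'
from tgt import *
where();snap("wrist","w12");snap("scene","c12",(280,110,400,230),5)
rows(T((0,2,28)),Rt,3)
E
```

```text
time_s: 17.55
position: [544.8, 8.2, 237.1]
ee_rot: [0.863, -0.501, 0.026, -0.058]
ft_force: [0.3, -0.1, -1.8]
width: 0.576
time_s: 18.18
position: [565.9, 65.7, 155.3]
ee_rot: [0.915, -0.385, 0.05, -0.112]
ft_force: [-1.3, 0.6, -2.6]
width: 0.576
t 18.175 blank in nest [-0.8  1.3 98.1] F nest [-1.4 -1.  -2.4] roterr deg [0.1 0.2 0.2] w 0.576
N 3 dpos [0.001, 0.463, -0.127] ang [-0.0, 0.002, -0.005]
```

View pics/w12.png

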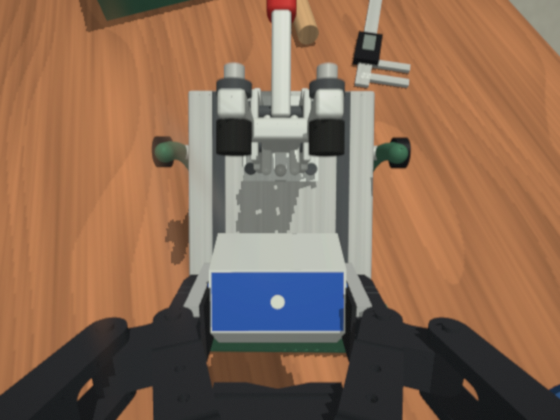

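View pics/c12.png

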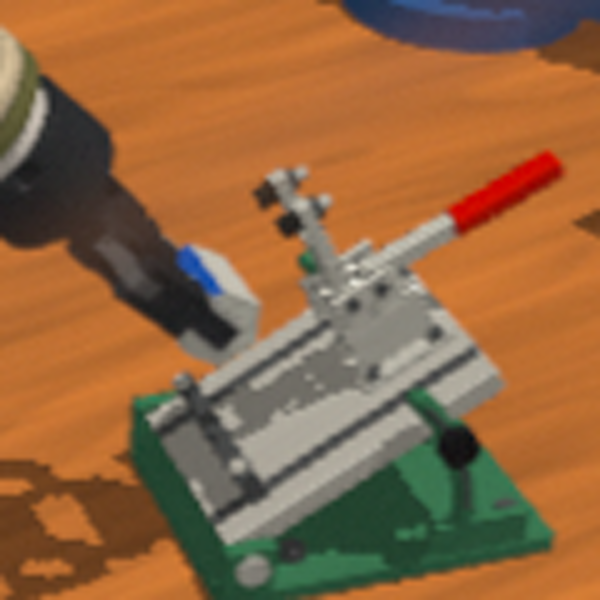

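Run:
```python
from tgt import *
P=camera_params("wrist")
for q in[(-63,112,0),(63,112,0),(-63,20,0),(63,20,0),(0,84.6,51)]:print(q,proj("wrist",R@np.array(q,float)+o,P).round(1))
im=cv2.imread("pics/w12.png")
hsv=cv2.cvtColor(im,cv2.COLOR_BGR2HSV);S=hsv[...,1]
for r in(100,125,180,200,220):
    x=np.nonzero(S[r]<60)[0];x=x[(x>170)&(x<400)];print(r,x.min(),x.max(),(x.min()+x.max())/2)
```

```text
(-63, 112, 0) [187.5  95.1]
(63, 112, 0) [369.6  95.3]
(-63, 20, 0) [188.3 227.8]
(63, 20, 0) [368.2 228.1]
(0, 84.6, 51) [278.6 117.7]
100 189 373 281.0
125 189 373 281.0
180 189 372 280.5
200 189 372 280.5
220 189 371 280.0
```

```bash
python3 - <<'E'
import numpy as np
d=np.load("nest.npz");np.savez("nest.npz",o=d["o"]+1.6*d["R"][:,0],R=d["R"])
from tgt import *
where();rows(T((0,2,30)),Rt,3)
E
python3 -m inch '[{"fingers":1,"delta_pos":[0.016,0.45,-0.12],"angular":[0,0,0]},{"fingers":1,"delta_pos":[0.016,0.45,-0.12],"angular":[0,0,0]},{"fingers":1,"delta_pos":[0.016,0.45,-0.12],"angular":[0,0,0]},{"fingers":1,"delta_pos":[0,0,0],"angular":[0,0,0]},{"fingers":1,"delta_pos":[0,0,0],"angular":[0,0,0]}]'
python3 - <<'E'
from tgt import *
where();snap("wrist","w13");snap("scene","c13",(280,110,400,230),5)
E
```

```text
t 18.275 blank in nest [ -1.6   2.3 100.1] F nest [-0.1 -1.1 -2.6] roterr deg [ 0.  -0.   0.1] w 0.571
N 3 dpos [0.011, 0.451, -0.123] ang [-0.0, 0.002, -0.005]
time_s: 18.9
position: [577.3, 97.6, 97.9]
ee_rot: [0.914, -0.387, 0.047, -0.113]
ft_force: [1.1, 0.1, -2.6]
width: 0.575
t 18.9 blank in nest [ 0.9  2.7 31.5] F nest [ 1.  -0.9 -2.4] roterr deg [-0.  -0.1 -0. ] w 0.575
```

View pics/w13.png

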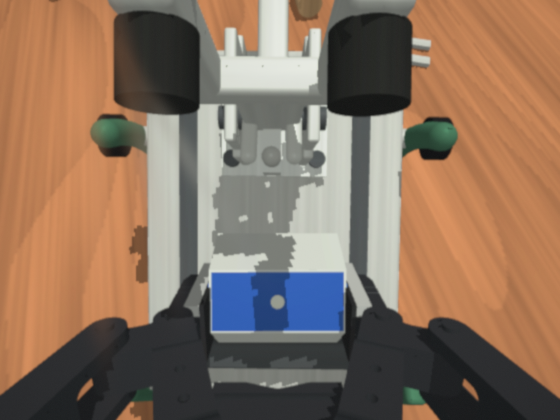

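View pics/c13.png

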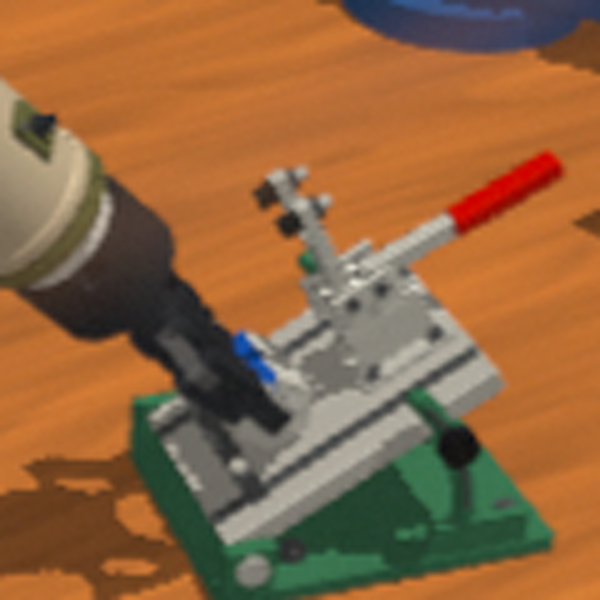

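```bash
python3 -m inch '[{"fingers":1,"delta_pos":[-0.044,0.06,-0.015],"angular":[0,0,0]},{"fingers":1,"delta_pos":[0,0,0],"angular":[0,0,0]},{"fingers":1,"delta_pos":[0,0,0],"angular":[0,0,0]}]'
cat > ctr.py <<'E'
from tgt import *
import sys
def ctr(name):
    im,_=snap("wrist",name);S=cv2.cvtColor(im,cv2.COLOR_BGR2HSV)
    for r in(140,170,200,220):
        x=np.nonzero((S[r,:,1]<60))[0];x=x[(x>125)&(x<430)];print(r,x.min(),x.max(),(x.min()+x.max())/2)
    m=S[...,2]<60;m[130:]=0;m[:10]=0
    n,l,st,c=cv2.connectedComponentsWithStats(m.astype(np.uint8))
    print([(st[i].tolist()) for i in range(1,n) if st[i,4]>1500])
    b=cv2.inRange(S,(100,120,60),(130,255,255));b[:240]=0;b[350:]=0;x=np.nonzero(b)[1];print("blank blue mid",x.min(),x.max())
E
python3 - <<'E'
from ctr import *
where();ctr("w14")
E
```

```text
time_s: 19.38
position: [575.0, 99.9, 94.1]
ee_rot: [0.914, -0.386, 0.048, -0.113]
ft_force: [-0.5, -0.0, -2.2]
width: 0.572
t 19.375 blank in nest [-2.   2.4 27.4] F nest [-0.5 -1.2 -1.9] roterr deg [ 0. -0.  0.] w 0.572
140 126 413 269.5
170 150 409 279.5
200 151 409 280.0
220 151 408 279.5
[[121, 10, 91, 96, 7054], [350, 10, 94, 97, 8557]]
blank blue mid 212 342
```

View pics/w14.png

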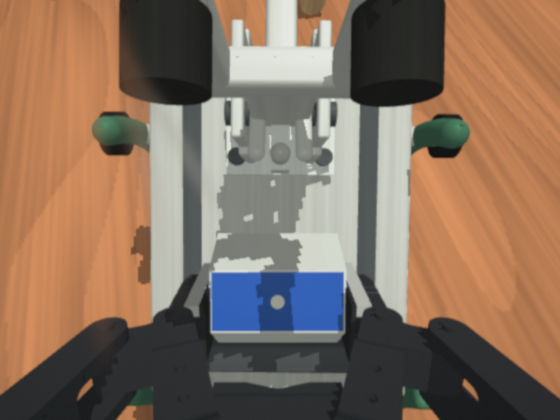

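```bash
python3 -m inch '[{"fingers":1,"delta_pos":[0.018,0.04,-0.01],"angular":[0,0,0]},{"fingers":1,"delta_pos":[0,0.03,-0.01],"angular":[0,0,0]},{"fingers":1,"delta_pos":[0,0,0],"angular":[0,0,0]},{"fingers":1,"delta_pos":[0,0,0],"angular":[0,0,0]}]'
python3 - <<'E'
from ctr import *
where();ctr("w15");snap("scene","c15",(300,150,400,230),7)
E
```

```text
time_s: 19.92
position: [576.3, 100.8, 91.8]
ee_rot: [0.914, -0.386, 0.047, -0.113]
ft_force: [-7.1, -13.0, 17.3]
width: 0.579
t 19.925 blank in nest [-0.9  2.4 24.8] F nest [-3.7 -4.1 22.1] roterr deg [-0.  -0.1 -0. ] w 0.579
140 126 413 269.5
170 146 409 277.5
200 146 408 277.0
220 147 408 277.5
[[104, 10, 98, 90, 6671], [348, 10, 99, 92, 8562]]
blank blue mid 212 342
```

View pics/c15.png

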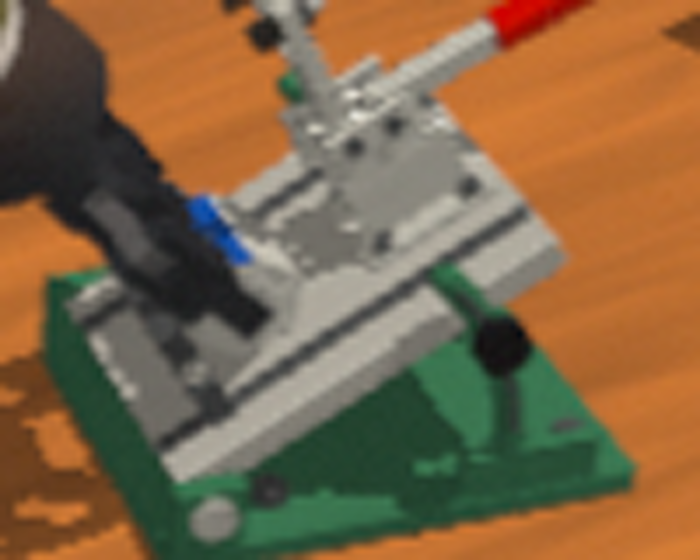

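```bash
python3 - <<'E'
import numpy as np
d=np.load("nest.npz");np.savez("nest.npz",o=d["o"]+4.2*d["R"][:,2],R=d["R"])
E
python3 -m inch '[{"fingers":1,"delta_pos":[0,-0.016,0.004],"angular":[0,0,0]},{"fingers":1,"delta_pos":[0,-0.01,-0.039],"angular":[0,0,0]},{"fingers":1,"delta_pos":[0,0,0],"angular":[0,0,0]}]'
python3 -c "
from tgt import *
where()"
python3 -m inch '[{"fingers":1,"delta_pos":[0,-0.005,-0.019],"angular":[0,0,0]},{"fingers":1,"delta_pos":[0,0,0],"angular":[0,0,0]}]'
python3 -c "
from tgt import *
where()"
```

```text
time_s: 20.4
position: [576.2, 99.9, 91.4]
ee_rot: [0.915, -0.386, 0.047, -0.113]
ft_force: [-2.2, -2.8, 9.5]
width: 0.576
t 20.4 blank in nest [-0.7  1.3 20.6] F nest [-1.5  1.8  9.9] roterr deg [ 0.1 -0.1  0. ] w 0.576
time_s: 20.65
position: [576.2, 99.4, 91.1]
ee_rot: [0.915, -0.386, 0.047, -0.113]
ft_force: [-2.0, -2.6, 8.4]
width: 0.571
t 20.65 blank in nest [-0.6  0.7 20.6] F nest [-1.3  1.4  8.8] roterr deg [ 0.1 -0.1 -0. ] w 0.571
```

```bash
for i in 1; do python3 -m inch '[{"fingers":1,"delta_pos":[0,-0.006,-0.02],"angular":[0,0,0]},{"fingers":1,"delta_pos":[0,-0.006,-0.02],"angular":[0,0,0]},{"fingers":1,"delta_pos":[0,0,0],"angular":[0,0,0]}]' >/dev/null; done
python3 -c "
from tgt import *
where()"
python3 -m inch '[{"fingers":1,"delta_pos":[0,-0.005,-0.019],"angular":[0,0,0]},{"fingers":1,"delta_pos":[0,0,0],"angular":[0,0,0]}]' >/dev/null
python3 -c "
from ctr import *
where();ctr('w16');snap('scene','c16',(300,150,400,230),7)"
```

```text
t 21.025 blank in nest [-0.6 -0.1 20.6] F nest [-0.2  8.5  3.6] roterr deg [ 0.2 -0.2  0. ] w 0.572
t 21.275 blank in nest [-0.6 -0.1 20.7] F nest [ 0.6 11.2  3.3] roterr deg [ 0.2 -0.2  0. ] w 0.574
140 137 413 275.0
170 146 408 277.0
200 146 408 277.0
220 146 407 276.5
[[103, 10, 98, 71, 5476], [346, 10, 98, 73, 6622]]
blank blue mid 212 342
```

View pics/c16.png

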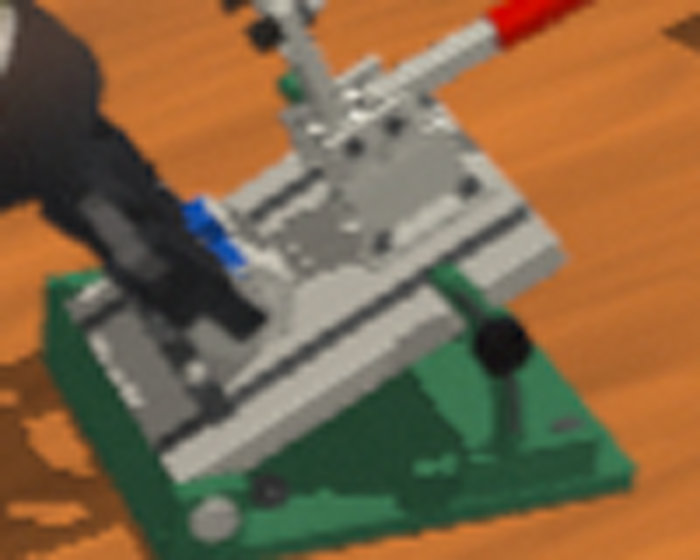

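View pics/w16.png

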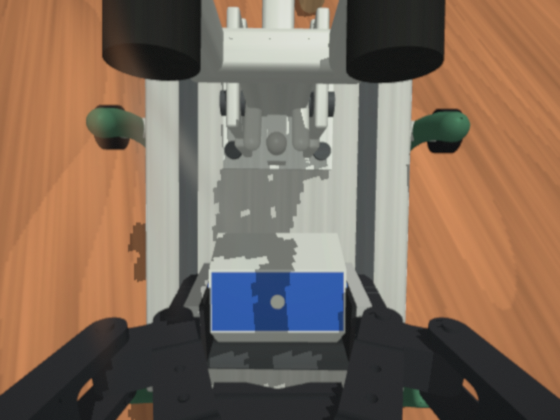

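```bash
python3 -m inch '[{"fingers":1,"delta_pos":[0,0.01,0],"angular":[0,0,0]},{"fingers":0.7,"delta_pos":[0,0,0],"angular":[0,0,0]},{"fingers":0.3,"delta_pos":[0,0,0],"angular":[0,0,0]},{"fingers":0,"delta_pos":[0,0,0],"angular":[0,0,0]},{"fingers":0,"delta_pos":[0,0,0],"angular":[0,0,0]}]'
python3 -m inch '[{"fingers":0,"delta_pos":[0,-0.3,0],"angular":[0,0,0]},{"fingers":0,"delta_pos":[0,-0.5,0],"angular":[0,0,0]},{"fingers":0,"delta_pos":[0,-0.8,0],"angular":[0,0,0]},{"fingers":0,"delta_pos":[0,0,0],"angular":[0,0,0]}]'
python3 -c "
from ctr import *
where();ctr('w17');snap('scene','c17',(300,150,400,230),7)"
```

```text
time_s: 22.0
position: [574.9, 96.0, 87.9]
ee_rot: [0.914, -0.386, 0.048, -0.113]
ft_force: [-0.6, -0.5, -0.4]
width: 1.001
time_s: 22.5
position: [562.1, 39.3, 147.0]
ee_rot: [0.914, -0.387, 0.047, -0.115]
ft_force: [0.3, -0.2, -0.4]
width: 1.0
t 22.5 blank in nest [  0.4 -25.8  99.5] F nest [ 0.3 -0.3 -0.3] roterr deg [-0.1  0.  -0.2] w 1.0
140 185 365 275.0
170 185 364 274.5
200 185 363 274.0
220 186 363 274.5
[]
blank blue mid 549 559
```

View pics/c17.png

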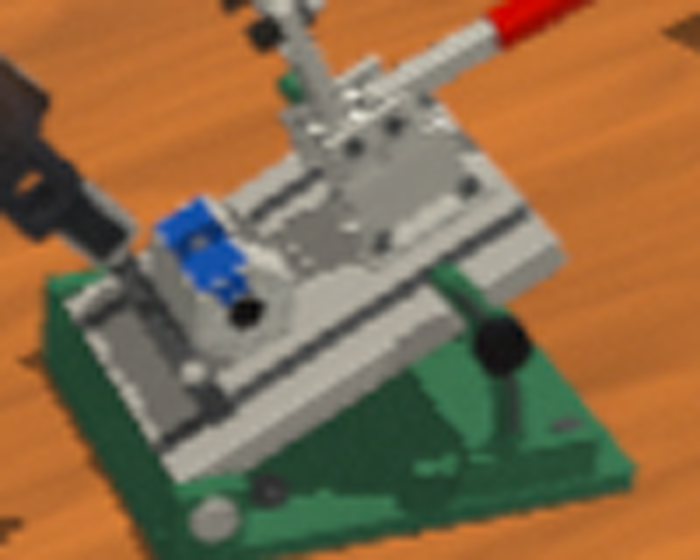

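View pics/w17.png

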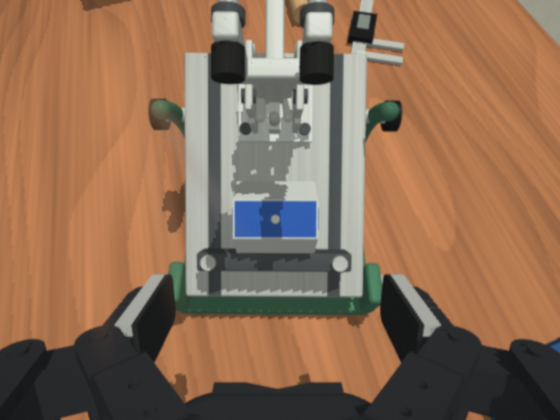

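Run:
```python
from tgt import *
n=lambda x:R@np.array(x,float)+o
a=np.radians(-4);h=np.array([0,np.cos(a),np.sin(a)]);nn=np.array([0,-np.sin(a),np.cos(a)]);pv=np.array([0,84.6,51])
print("H83 ctr",n(pv+83*h),"top",n(pv+83*h+7*nn),"HT",n(pv+116*h+7*nn), "meas 610.6 232.1 195.1 / 617.1 258.6 207.4")
print("grip90",n(pv+90*h),"pivot",n(pv))
print([onz("scene",u,0).round(0) for u in((412,152),(455,173))],[onz("side",u,0).round(0) for u in((221,101),(273,92))])
print([onz("side",u,100).round(0) for u in((205,40),(268,75))])
print("tip",n(pv+116*h))
```

```text
H83 ctr [610.34901702 234.12627077 189.46960452] top [609.62107392 231.23531145 195.8030438 ] HT [616.91165241 260.18917594 209.85726724] meas 610.6 232.1 195.1 / 617.1 258.6 207.4
grip90 [611.89550337 240.2679996  192.45080344] pivot [592.01210749 161.30291465 154.12110312]
[array([441., 566.,   0.]), array([613., 586.,   0.])] [array([455., 525.,   0.]), array([640., 552.,   0.])]
[array([418., 762., 100.]), array([620., 505., 100.])]
tip [617.63959551 263.08013526 203.52382797]
```

```bash
cat > hd.py <<'E'
from tgt import *
n=lambda x:R@np.array(x,float)+o
pv=np.array([-.8,84.6,51])
def grip(phi,L=86,th0=-15,back=0):
    "phi handle deg from open"
    a=np.radians(-4+phi);g=n(pv+L*np.array([0,np.cos(a),np.sin(a)]));Rt=Rtool(-14.1,th0+phi);return g-back*Rt[:,1],Rt
def hw():
    s=observe();q=R.T@(s["position"]-o)-pv
    print("t",s["time_s"],"L",round(np.hypot(q[1],q[2]),1),"phi",round(np.degrees(np.arctan2(q[2],q[1]))+4,1),"x",round(q[0],1),"F nest",(R.T@s["ft_force"]).round(1),"M",s["wrist_torque"].round(2),"w",round(s["width"],3))
E
python3 - <<'E'
from hd import *
A=(np.array([570,55,320.]),Rtool(-14.1,12));rows(*A,7)
p,Q=grip(0,back=80);print(p);rows(p,Q,6,A)
E
```

```text
N 7 dpos [0.014, -0.413, 0.293] ang [-0.919, -0.0, 0.001]
[615.28018891 257.03549056 268.0213273 ]
N 6 dpos [-0.018, 0.184, 0.694] ang [-0.9, 0.0, -0.0]
```

```bash
python3 -m inch '[{"fingers":0,"delta_pos":[0.014,-0.413,0.293],"angular":[-0.92,0,0]},{"fingers":0,"delta_pos":[0.014,-0.413,0.293],"angular":[-0.92,0,0]},{"fingers":0,"delta_pos":[0.014,-0.413,0.293],"angular":[-0.92,0,0]},{"fingers":0,"delta_pos":[0.014,-0.413,0.293],"angular":[-0.92,0,0]},{"fingers":0,"delta_pos":[0.014,-0.413,0.293],"angular":[-0.92,0,0]}]'
python3 -m inch '[{"fingers":0,"delta_pos":[0.014,-0.413,0.293],"angular":[-0.92,0,0]},{"fingers":0,"delta_pos":[0.014,-0.413,0.293],"angular":[-0.92,0,0]},{"fingers":0,"delta_pos":[-0.02,0.184,0.694],"angular":[-0.9,0,0]},{"fingers":0,"delta_pos":[-0.02,0.184,0.694],"angular":[-0.9,0,0]},{"fingers":0,"delta_pos":[-0.02,0.184,0.694],"angular":[-0.9,0,0]}]'
python3 -m inch '[{"fingers":0,"delta_pos":[-0.02,0.184,0.694],"angular":[-0.9,0,0]},{"fingers":0,"delta_pos":[-0.02,0.184,0.694],"angular":[-0.9,0,0]},{"fingers":0,"delta_pos":[-0.02,0.184,0.694],"angular":[-0.9,0,0]},{"fingers":0,"delta_pos":[0,0,0],"angular":[0,0,0]},{"fingers":0,"delta_pos":[0,0,0],"angular":[0,0,0]}]'
python3 - <<'E'
from hd import *
p,Q=grip(0);rows(p,Q,2);snap("wrist","w18");print("proj grip",proj("wrist",p),proj("wrist",grip(0,L=116)[0]),proj("wrist",grip(0,L=50)[0]))
E
```

```text
time_s: 23.22
position: [564.6, 42.9, 271.8]
ee_rot: [0.818, -0.562, 0.069, -0.1]
ft_force: [-0.8, 0.4, 0.4]
width: 0.999
time_s: 23.85
position: [592.7, 161.7, 305.6]
ee_rot: [-0.692, 0.712, -0.087, 0.085]
ft_force: [0.1, -1.3, 0.0]
width: 1.001
time_s: 24.48
position: [613.7, 258.3, 266.8]
ee_rot: [-0.604, 0.788, -0.097, 0.073]
ft_force: [1.3, -1.1, -0.4]
width: 1.001
N 2 dpos [0.019, 0.791, -0.011] ang [0.005, 0.017, -0.003]
proj grip [280.59908682 232.65588825] [281.11104094 205.41610673] [280.12232768 258.02303375]
```

View pics/w18.png

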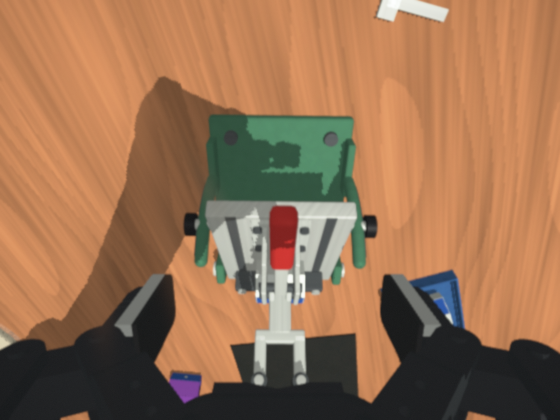

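```bash
python3 -m inch '[{"fingers":0,"delta_pos":[0.035,0.79,-0.01],"angular":[0,0,0]},{"fingers":0.3,"delta_pos":[0.03,0.78,-0.01],"angular":[0,0,0]},{"fingers":0.6,"delta_pos":[0,0,0],"angular":[0,0,0]},{"fingers":0.6,"delta_pos":[0,0,0],"angular":[0,0,0]},{"fingers":0.6,"delta_pos":[0,0,0],"angular":[0,0,0]}]'
python3 - <<'E'
from hd import *
hw();snap("wrist","w19")
E
```

```text
time_s: 25.15
position: [613.0, 237.2, 194.3]
ee_rot: [-0.605, 0.787, -0.096, 0.075]
ft_force: [0.2, 0.5, -0.3]
width: 0.399
t 25.15 L 88.4 phi 1.8 x 2.6 F nest [ 0.1  0.3 -0.5] M [ 0.23 -0.1  -0.01] w 0.399
```

View pics/w19.png

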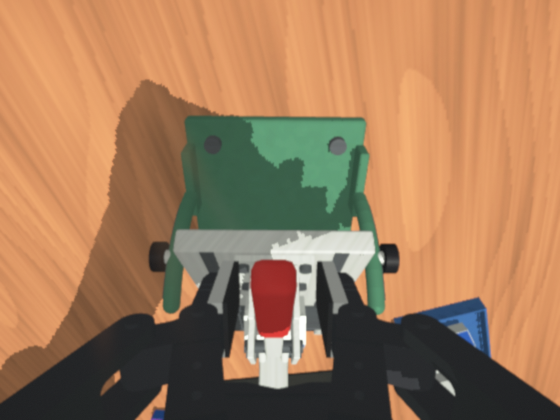

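```bash
python3 -m inch '[{"fingers":0.6,"delta_pos":[-0.03,0,0],"angular":[0,0,0]},{"fingers":1,"delta_pos":[0,0,0],"angular":[0,0,0]},{"fingers":1,"delta_pos":[0,0,0],"angular":[0,0,0]},{"fingers":1,"delta_pos":[0,0,0],"angular":[0,0,0]},{"fingers":1,"delta_pos":[0,0,0],"angular":[0,0,0]}]'
python3 - <<'E'
from hd import *
hw();p0,Q0=grip(0,L=88);p1,Q1=grip(68,L=88);rows(p1,Q1,17,(p0,Q0))
snap("wrist","w20")
E
```

```text
time_s: 25.82
position: [611.2, 237.1, 192.8]
ee_rot: [-0.604, 0.787, -0.097, 0.075]
ft_force: [1.3, -0.4, 5.6]
width: 0.179
t 25.825 L 87.2 phi 1.1 x 0.9 F nest [1.3 2.6 4.9] M [ 0.17 -0.07 -0.32] w 0.179
N 17 dpos [-0.0, -0.091, -0.083] ang [0.8, 0.0, -0.0]
```

View pics/w20.png

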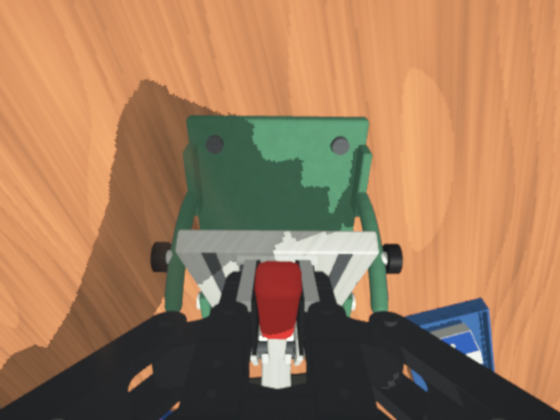

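```bash
python3 -m inch '[{"fingers":1,"delta_pos":[0,-0.091,-0.083],"angular":[0.8,0,0]},{"fingers":1,"delta_pos":[0,-0.091,-0.083],"angular":[0.8,0,0]},{"fingers":1,"delta_pos":[0,-0.091,-0.083],"angular":[0.8,0,0]},{"fingers":1,"delta_pos":[0,-0.091,-0.083],"angular":[0.8,0,0]}]'
python3 -c "
from hd import *
hw()"
python3 -m inch '[{"fingers":1,"delta_pos":[0,-0.091,-0.083],"angular":[0.8,0,0]},{"fingers":1,"delta_pos":[0,-0.091,-0.083],"angular":[0.8,0,0]},{"fingers":1,"delta_pos":[0,-0.091,-0.083],"angular":[0.8,0,0]},{"fingers":1,"delta_pos":[0,-0.091,-0.083],"angular":[0.8,0,0]}]'
python3 -c "
from hd import *
hw();snap('scene','c20',(300,100,420,220),5)"
```

```text
time_s: 26.38
position: [607.9, 224.1, 213.3]
ee_rot: [0.709, -0.694, 0.085, -0.088]
ft_force: [0.8, 1.0, 1.8]
width: 0.177
t 26.375 L 87.8 phi 17.2 x 0.8 F nest [0.6 1.9 1.1] M [ 0.17  0.03 -0.28] w 0.177
time_s: 26.88
position: [603.2, 206.1, 229.4]
ee_rot: [0.799, -0.589, 0.072, -0.099]
ft_force: [1.2, 2.1, 0.3]
width: 0.179
t 26.875 L 88.3 phi 33.3 x 0.7 F nest [ 0.7  2.2 -0.9] M [ 0.08  0.04 -0.19] w 0.179
```

View pics/c20.png

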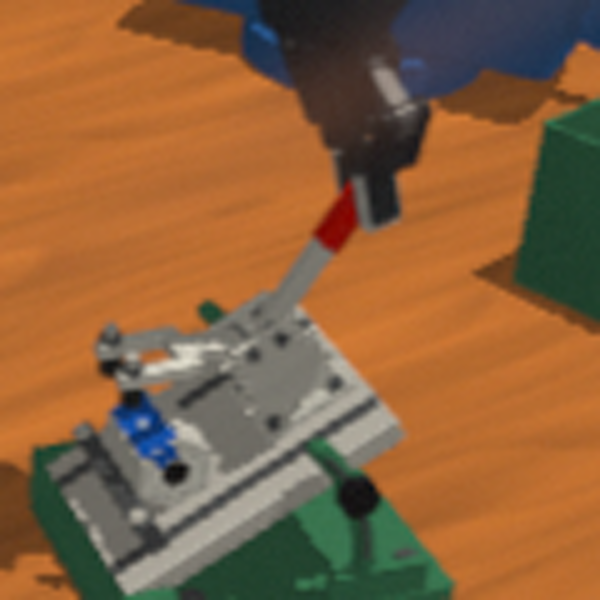

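Going smoothly; the blank stays put. Continue.

```bash
python3 -m inch '[{"fingers":1,"delta_pos":[0,-0.091,-0.083],"angular":[0.8,0,0]},{"fingers":1,"delta_pos":[0,-0.091,-0.083],"angular":[0.8,0,0]},{"fingers":1,"delta_pos":[0,-0.091,-0.083],"angular":[0.8,0,0]},{"fingers":1,"delta_pos":[0,-0.091,-0.083],"angular":[0.8,0,0]}]'
python3 -c "
from hd import *
hw()"
python3 -m inch '[{"fingers":1,"delta_pos":[0,-0.091,-0.083],"angular":[0.8,0,0]},{"fingers":1,"delta_pos":[0,-0.091,-0.083],"angular":[0.8,0,0]},{"fingers":1,"delta_pos":[0,-0.091,-0.083],"angular":[0.8,0,0]},{"fingers":1,"delta_pos":[0,0,0],"angular":[0,0,0]}]'
python3 -c "
from hd import *
hw()"
```

```text
time_s: 27.42
position: [597.6, 184.5, 239.6]
ee_rot: [0.873, -0.472, 0.058, -0.107]
ft_force: [0.1, 2.0, -4.6]
width: 0.173
t 27.425 L 88.8 phi 49.2 x 0.5 F nest [-0.4 -0.5 -5. ] M [-0.46  0.04 -0.16] w 0.173
time_s: 27.92
position: [592.9, 166.2, 242.5]
ee_rot: [0.918, -0.378, 0.047, -0.113]
ft_force: [-1.5, 0.3, 4.3]
width: 0.174
t 27.925 L 88.5 phi 61.6 x 0.4 F nest [-1.5  2.1  3.8] M [-0.1  -0.11  0.21] w 0.174
```

```bash
python3 -m inch '[{"fingers":1,"delta_pos":[0,-0.068,-0.062],"angular":[0.6,0,0]},{"fingers":1,"delta_pos":[0,-0.068,-0.062],"angular":[0.6,0,0]},{"fingers":1,"delta_pos":[0,0,0],"angular":[0,0,0]}]'
python3 -c "
from hd import *
hw();snap('scene','c21',(300,100,420,220),5);snap('wrist','w21')"
```

```text
time_s: 28.3
position: [590.5, 157.5, 242.8]
ee_rot: [0.936, -0.33, 0.041, -0.115]
ft_force: [-2.4, -1.0, 5.8]
width: 0.176
t 28.3 L 88.8 phi 67.4 x 0.2 F nest [-2.1  1.5  5.8] M [0.1  0.19 0.13] w 0.176
```

View pics/c21.png

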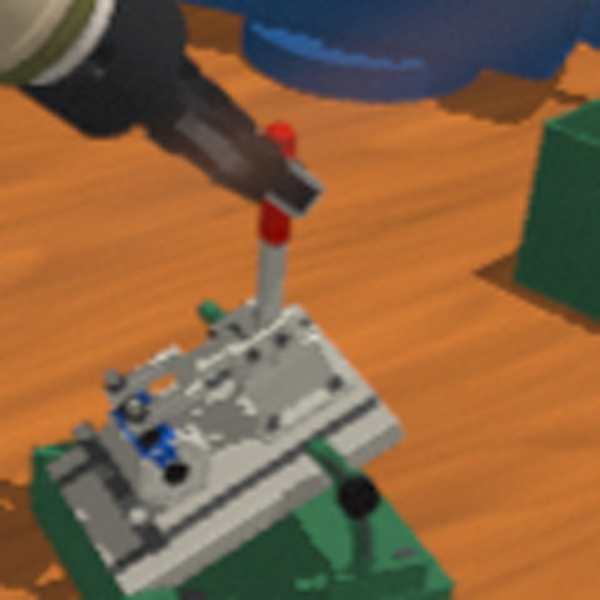

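View pics/w21.png

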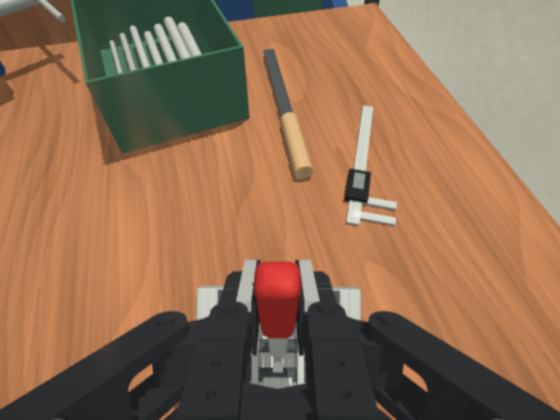

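```bash
python3 -m inch '[{"fingers":1,"delta_pos":[0,-0.045,-0.041],"angular":[0.4,0,0]},{"fingers":1,"delta_pos":[0,0,0],"angular":[0,0,0]}]'
python3 -c "
from hd import *
hw()"
python3 -m inch '[{"fingers":1,"delta_pos":[0,-0.045,-0.041],"angular":[0.4,0,0]},{"fingers":1,"delta_pos":[0,0,0],"angular":[0,0,0]}]'
python3 -c "
from hd import *
hw()"
```

```text
time_s: 28.65
position: [590.0, 155.9, 242.8]
ee_rot: [0.942, -0.314, 0.039, -0.115]
ft_force: [3.3, 11.5, -0.4]
width: 0.178
t 28.65 L 88.9 phi 68.5 x 0.2 F nest [ 0.4 10.2 -6.2] M [-0.25 -0.13 -0.42] w 0.178
time_s: 28.9
position: [589.7, 154.8, 243.1]
ee_rot: [0.947, -0.296, 0.036, -0.115]
ft_force: [11.4, 28.6, -11.5]
width: 0.177
t 28.9 L 89.3 phi 69.2 x 0.2 F nest [  4.1  21.  -24.9] M [ 0.28 -0.76 -1.01] w 0.177
```

```bash
python3 -m inch '[{"fingers":0.7,"delta_pos":[0,0,0],"angular":[0,0,0]},{"fingers":0.4,"delta_pos":[0,0,0],"angular":[0,0,0]},{"fingers":0.2,"delta_pos":[0,0,0],"angular":[0,0,0]},{"fingers":0.2,"delta_pos":[0,-0.5,0],"angular":[0,0,0]},{"fingers":0.2,"delta_pos":[0,-0.8,0],"angular":[0,0,0]}]'
python3 -m inch '[{"fingers":0.2,"delta_pos":[0,-0.8,0],"angular":[0,0,0]},{"fingers":0.2,"delta_pos":[0,-0.8,-0.2],"angular":[0,0,0]},{"fingers":0.2,"delta_pos":[0,0,0],"angular":[0,0,0]}]'
python3 -c "
from hd import *
hw();snap('scene','c22',(300,100,420,220),5);snap('wrist','w22')
d=np.load('nest.npz')
"
```

```text
time_s: 29.52
position: [575.9, 99.9, 279.5]
ee_rot: [0.947, -0.298, 0.037, -0.116]
ft_force: [0.8, 0.0, -0.5]
width: 0.797
time_s: 29.9
position: [560.0, 27.5, 317.4]
ee_rot: [0.946, -0.299, 0.037, -0.119]
ft_force: [-0.6, -0.0, -0.3]
width: 0.799
t 29.9 L 213.5 phi 104.9 x 2.5 F nest [-0.5 -0.3 -0.1] M [-0.88  0.19 -0.02] w 0.799
```

View pics/c22.png

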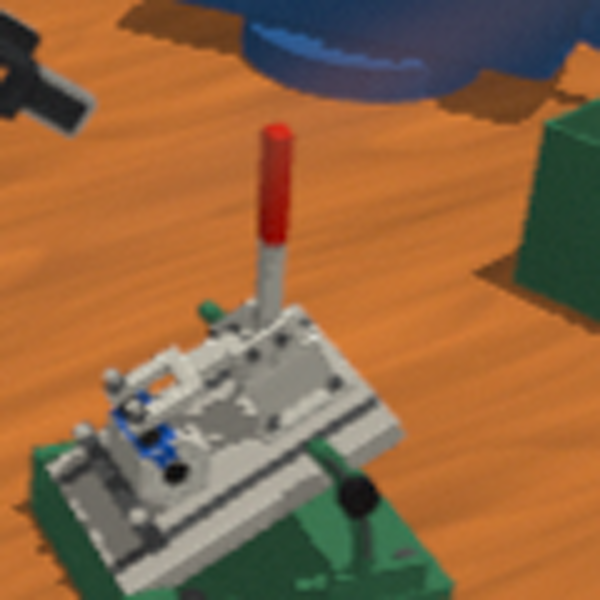

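View pics/w22.png

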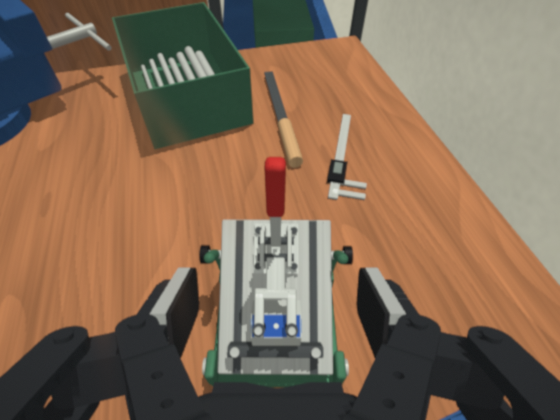

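Run:
```python
from hd import *
P=camera_params("wrist");im={"wrist":cv2.imread("pics/w22_raw.png") if __import__('os').path.exists("pics/w22_raw.png") else cv2.imread("pics/w22.png"),"scene":cv2.imread("pics/c22_raw.png")}
box={"wrist":(255,150,300,225),"scene":(340,115,370,160)};uv={}
for nm,(x0,y0,x1,y1) in box.items():
    h=cv2.cvtColor(im[nm],cv2.COLOR_BGR2HSV)
    m=cv2.inRange(h,(0,170,70),(6,255,255))|cv2.inRange(h,(174,170,70),(180,255,255));q=np.zeros_like(m);q[y0:y1,x0:x1]=m[y0:y1,x0:x1]
    ys,xs=np.nonzero(q);uv[nm]=[(xs[ys<ys.min()+4].mean(),ys.min()),(xs[ys>ys.max()-4].mean(),ys.max()+1)];print(nm,np.round(uv[nm],1))
X=[tri([(n,uv[n][i]) for n in uv])[0] for i in(0,1)]
dv=R.T@(X[0]-X[1]);print("len",np.linalg.norm(dv),"handle angle from bed deg",np.degrees(np.arctan2(dv[2],dv[1])))
for x in X:print((R.T@(x-o)-pv).round(1))
c=cv2.resize(cv2.imread("pics/w22.png")[210:390,195:365],None,fx=3.3,fy=3.3,interpolation=cv2.INTER_CUBIC);cv2.imwrite("pics/w22z.png",c)
snap("side","s22",(150,60,420,330),2.2)
```

```text
wrist [[274.9 157. ]
 [275.1 216. ]]
scene [[355.1 125. ]
 [354.1 149. ]]
len 71.24601751422858 handle angle from bed deg 63.89408973219054
[ -1.6  51.1 107.1]
[-1.9 19.7 43.1]
```

View pics/w22z.png

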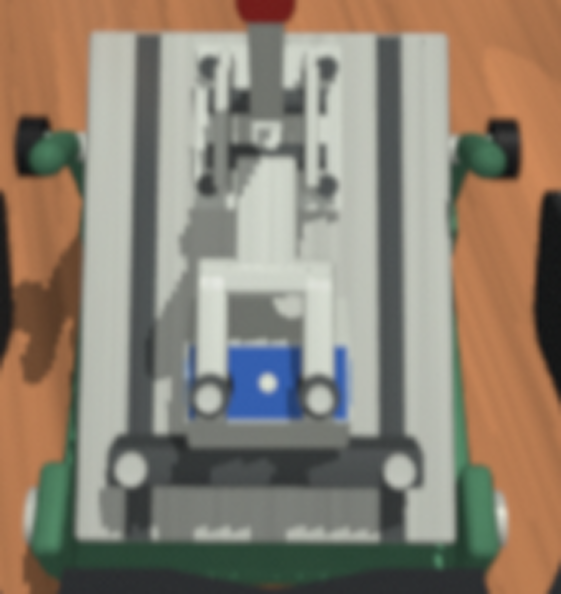

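View pics/s22.png

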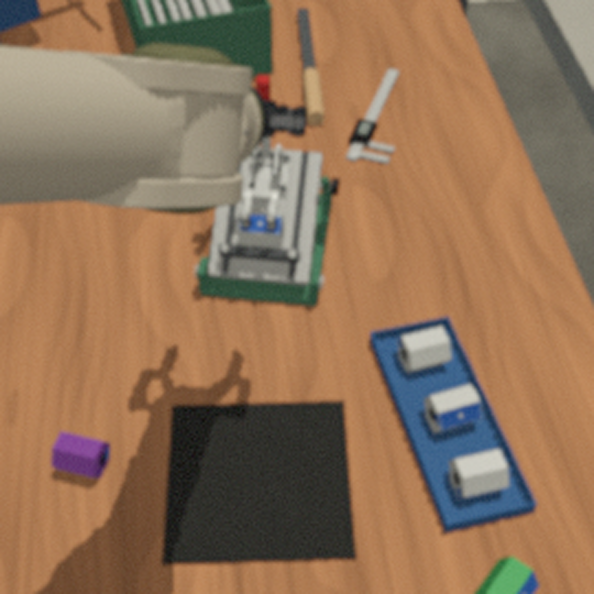

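```bash
python3 -m inch '[{"fingers":0.2,"delta_pos":[0,-0.4,0],"angular":[0,0,0]},{"fingers":0.2,"delta_pos":[0,0,0],"angular":[0,0,0]},{"fingers":0.2,"delta_pos":[0,0,0],"angular":[0,0,0]}]'; python3 -c "
from workcell import *
print(close_job(),observe()['time_s'])"
```

```text
time_s: 30.42
position: [555.1, 15.9, 328.2]
ee_rot: [0.947, -0.298, 0.037, -0.116]
ft_force: [-0.2, 0.1, -0.2]
width: 0.8
the job is handed in; nothing more can be done
the job is handed in; nothing more can be done
```

The job is handed in, with about 30 s used of the 72 s allowed. No verdict was reported.

- **Roll:** I rolled the blank over on the mat in two 60° steps, gripping it by its ends, and set it down with the blue flat on top.
- **Load:** I laid it on the bed and pressed it lightly down on the bed and down the slope until the forces showed contact with both the bed and the stop bar. Then I let go.
- **Clamp:** I swung the red handle to its stop, where about 33 N built up, and released it.

**Last checks**
- **Handle:** triangulated at 63.9° out from the bed. Fully home is 64°.
- **Blank:** blue flat facing out, lying square along the stop bar, and within about 1 mm of the middle of the bed and the pads. Both pads are on it.
- **Surroundings:** the three spare blanks look unmoved in the last side picture. The dye bottle was outside that cropped view, so I did not check it at the end; no motion went near it. The gripper is well clear of everything.

**Where readings disagreed**
- **Bed height:** the fit from the pictures put the bed about 4 mm too low. Contact and the handle position corrected it.
- **Sideways position:** readings near the nest differed by about 2 mm between views. I centred the blank using the closest picture.

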